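# Unstack the bench boxes into their trays

## Robot

A 6-joint arm with a two-finger parallel gripper is mounted at the origin on a cart in front of the work surface, level with it; the furniture and walls round the work are solid. World frame = base frame: x ahead of the robot, y to its left, z up, the work surface at z = 0. Lengths are in mm, angles in rad, forces in N, time in s.
With the tool pointing down it reaches from about 400 to 925 mm from the base axis. Payload 12.5 kg.
Tool frame: the origin (TCP) lies midway between the tips of the shut fingers; the grasp point (between the pads) lies 19 mm behind it; x points along the fingers, y is the direction in which the jaws open and shut, and the axes are right-handed (so a half turn about x gives the same grasp; the last joint's range is limited). The gripper opens to 95 mm and grips with 3 to 60 N. Pads are 20 mm wide; open, the fingers measure 119 mm over their backs; the gripper's body (75 mm by 180 mm) begins 59 mm behind the grasp point.
Start: joints at [1.218, 0.491, 1.559, -0, 1.092, -0.106], TCP at [152.671, 606.085, 214.661] pointing down, gripper open.
Joint ranges: [-3.1, 3.1], [-0.84, 2.19], [0.05, 2.79], [-1.13, 4.28], [0.06, 2.93], [-2.69, 2.69]. Speed limits (rad/s): [2.22, 2.22, 2.79, 3.14, 3.14, 3.14].

## Interface

Orientations are given as [roll, pitch, yaw] about the fixed x, y, z axes, in that order (R = Rz(yaw) Ry(pitch) Rx(roll)).
In Python, from cell import sensors, read_camera, get_calibration, order gives the robot as it stands. The module is installed in compiled form; this text tells all that it offers.
- The arm moves only by the tool servo_tool, never from a script. Its argument "steps" is text: rows parted by semicolons, each of 7 numbers parted by spaces: the shift along the tool's x, y, z in mm, then the turn, a rotation vector about the tool's x, y, z in rad, then the finger opening in mm, from 0 to 95.1. A call has exactly 8 rows; each row shifts and turns the pose as measured when the row begins, along the tool's axes as they then stand; what a row does not reach is not made up. A row lasts 1/10 s, in which the tool goes at most 50 mm and 8.59 degrees, less where a joint would pass 70% of its speed; a pose out of reach is approached as far as the arm can. A call is refused whole if a number of a shift passes 50 or a number of a turn 0.15, either way. A call with a gripper value outside its range is refused whole. The fingers move at their own pace and stop on an object; the grip force is fixed at half the most. Time passes only in rows, so rows that do not move let the fingers close, or fill a call up. It gives the time, the measured TCP pose, the force and the opening at its end, in the units of the state.
- sensors.state(): the state, without advancing time (a new reading comes with each control period).
- read_camera(name): name is "scene" or "top" or "wrist"; returns (picture, depth): 384x512x3 uint8, blue, green, red; 384x512 float32, mm along the optical axis (not along the pixel's ray), 0 where there is no reading.
- get_calibration(name): a dict with "mtx" (3x3 intrinsics, pixels), "R" (3x3) and "t" (3): a world point X has camera coordinates R X + t. Camera axes: x right, y down, z forward; pixel columns grow to the right and rows downward; lengths in mm; the calibration is good to about 2 mm. The wrist camera is an equidistant fisheye: a pixel r from the principal point sees the ray r / f radians off the axis. A picture is of the moment at which its call begins: read the wrist's pose just before it. get_calibration takes no time and is no camera call; for the wrist camera it gives the pose at the moment of the call.
- order.job_done(): hands the job in, once; it reports no verdict.
The state is a dict: "t": time; "joints": joint angles; "qvel": joint speeds; "tau": joint torques, N m; "eef_pos": TCP position; "tcp_rot": TCP orientation; "ft_force": force on the tool from outside, world axes, zero at the start; "moment": the same for the moment, N m; "opening": opening from 0.0 (shut) to 1.0 (fully open).
Only numpy, scipy, OpenCV 4.12 (cv2) and the standard library are available. Lean on these libraries where they do the work, as an engineer would, in place of code of your own. Each camera call takes 0.05 s, during which the arm holds its last target.

## Task

Someone has piled the bench things up. Take the pile apart one thing at a time from the top down, and set each flat and upright inside the rim of the shallow wooden tray made for its shape: the folding loupe in the smallest square tray, the stone box in the larger square tray, the round brass tin in the round tray, the white card box lengthwise in the long tray. Leave the flux pot and the charcoal lump where they are.

Things in the scene. Friction and masses are not known exactly. Their poses are not given: they have to be found in the camera images.
- loupe: small black folding loupe (linen tester), 29 x 28 mm across and 31 mm tall, on top of the pile, standing on the stone box; its upper lens ring (28 mm across, height 26 to 31 mm above its foot) is the place to grip, across its x or its y, fingertips about 17 mm above its foot. Origin: centre of its underside; z up. 0.07 kg
- stone_box: small white square box with a clear lid showing blue inside, 44 mm along its x, 42 mm along its y, 22 mm tall, second from the top, lying on the brass tin; the lid is fixed shut. The outer faces across its y (42 mm) are symmetric about the origin. Origin: centre of its underside; z up. 0.05 kg
- brass_tin: round flat brass tin, 62 mm diameter, 23 mm tall, third from the top, lying on the card box, which stands out under it at two ends only; the lid is fixed. Origin: centre of its underside; z up. 0.08 kg
- white_box: white card box with a fixed lid, 47 mm along its x, 67 mm along its y, 23 mm tall, rigid, at the bottom of the pile on the bench. Origin: centre of its underside; z up. 0.06 kg
- small_tray: smallest square wooden tray with grey floor, fixed to the bench: inside 44 x 44 mm, rim 4 mm wide; floor 4 mm and rim top 9 mm above the bench. For the loupe. Origin: centre of its underside, on the bench; x and y along its sides
- square_tray: larger square wooden tray with grey floor, fixed: inside 60 x 60 mm, rim 4 mm wide; floor 4 mm and rim top 9 mm above the bench. For the stone box. Origin: centre of its underside; x and y along its sides
- round_tray: round wooden tray with grey floor, fixed: inside diameter 78 mm, rim 4 mm wide; floor 4 mm and rim top 9 mm above the bench. For the brass tin. Origin: centre of its underside
- long_tray: oblong wooden tray with grey floor, fixed: inside 63 mm along its x, 83 mm along its y, rim 4 mm wide; floor 4 mm and rim top 9 mm above the bench. For the card box, long side along the tray's y, either way round. Origin: centre of its underside
- flux_pot: small round brown stone pot with a lid, 53 mm diameter, 32 mm tall, standing loose on the bench among the trays; to be left alone. Origin: centre of its underside
- charcoal: dark burnt lump, 36 x 58 mm, 32 mm tall, lying loose on the bench behind the trays; to be left alone. Origin: centre of its underside
Not all that is in view belongs to the job. Leave any red look-alike of the loupe alone.

How it is judged (in metres and radians):
On the way, in this order (a step that is already met when the one before it is completed fails the run):
1. the loupe stands in the smallest square tray (horizontal distance between loupe and small_tray below 0.0125 m and z of loupe in the frame of small_tray between 0.002 and 0.0058 m and angle between loupe's own z axis and vertical below 0.05 rad), for 0.2 s.
2. the stone box lies in the larger square tray (horizontal distance between stone_box and square_tray below 0.0125 m and z of stone_box in the frame of square_tray between 0.002 and 0.0058 m and angle between stone_box's own z axis and vertical below 0.05 rad), for 0.2 s.
3. the brass tin lies in the round tray (horizontal distance between brass_tin and round_tray below 0.0125 m and z of brass_tin in the frame of round_tray between 0.002 and 0.0058 m and angle between brass_tin's own z axis and vertical below 0.05 rad), for 0.2 s.
4. the card box lies in the long tray (horizontal distance between white_box and long_tray below 0.0125 m and z of white_box in the frame of long_tray between 0.002 and 0.0058 m and angle between white_box's own z axis and vertical below 0.05 rad), for 0.2 s.
At the end, for the whole second after the job is handed in: loupe in the small square, stone box in the larger square, tin in the round, card box in the long tray: each within 12.5 mm of its tray's centre, underside 2 to 5.8 mm above the bench (on the floor, not the rim), upright within 0.05 rad, under 0.02 m/s (all of step 1 and all of step 2 and all of step 3 and all of step 4 and linear speed of each of loupe, stone_box, brass_tin, white_box below 0.02 m/s); the robot touches nothing.
It fails at once if the flux pot shifted by more than 15 mm (distance of flux_pot from where it was at the start of the episode above 0.015 m).
It fails at once if the charcoal lump shifted by more than 15 mm (distance of charcoal from where it was at the start of the episode above 0.015 m).
It also fails if it takes over 120 s, if anything falls off the work surface, if the arm or the gripper's body presses on something with over 40 N, if the wrist force passes 120 N, or if a joint passes its speed limit or range.

## Working session

There is one attempt and no reset: what is moved stays moved. The work goes in short steps, Python scripts to look and compute and a tool call to move; the robot and the scene stay as the last step left them, time stands still between calls to the robot, and variables do not carry over. Pictures are saved under pics/ and viewed, and the job is handed in when it is done.

Besides the shell and the picture viewer there is one more tool, called by a JSON object that holds its "name" and its "arguments". servo_tool: Moves the arm, as the interface text tells. Its arguments: {"type":"object","properties":{"steps":{"type":"string"}},"required":["steps"]}

```bash
mkdir -p pics; ls
cat > h.py <<'E'
import numpy as np, cv2
from cell import sensors, read_camera, get_calibration, order
E
python3 - <<'E'
from h import *
np.set_printoptions(precision=3,suppress=True)
for n in("scene","top","wrist"):
    c=get_calibration(n); print(n,c["mtx"].tolist(),c["R"].tolist(),c["t"])
    p,d=read_camera(n); np.savez(f"{n}0.npz",p=p,d=d); cv2.imwrite(f"pics/{n}0.png",p)
print(sensors.state())
E
```

```text
pics
scene [[416.5930735900639, 0.0, 253.26253501413402], [0.0, 416.5930735900639, 191.53159370311454], [0.0, 0.0, 1.0]] [[0.49176544436625946, -0.8703933248910344, 0.024128980757286787], [-0.45617396071826083, -0.2811407286598732, -0.8443134537902438], [0.7416684335266468, 0.4041971680674243, -0.5353060657571556]] [-189.872  319.041  570.456]
top [[491.0128733690021, 0.0, 263.59678470709883], [0.0, 491.0128733690021, 196.48802104617127], [0.0, 0.0, 1.0]] [[-0.01891145616480248, -0.999753784848104, 0.011607174833598107], [-0.9971032820469641, 0.018003359953761528, -0.0738980646671326], [0.07367090169734024, -0.012971072132489804, -0.9971982498635036]] [  84.979  524.968 1215.309]
wrist [[297.3186396354542, 0.0, 255.8407506597593], [0.0, 297.3186396354542, 191.37186040456828], [0.0, 0.0, 1.0]] [[0.24557315545514694, 0.9693770952467502, -0.0013684044639494764], [0.933264638931097, -0.23604256728300127, 0.27074161141439035], [0.26212771513255384, -0.0677639553260025, -0.9626510828529536]] [-623.922  -29.536  391.541]
{'t': 0.15, 'joints': array([ 1.218,  0.491,  1.559, -0.   ,  1.092, -0.106]), 'qvel': array([-0.001, -0.002, -0.001, -0.002,  0.002,  0.001]), 'tau': array([  0.002, -61.29 , -25.828,   0.069,   0.047,  -0.   ]), 'eef_pos': array([152.622, 605.915, 214.202]), 'tcp_rot': array([-1.674,  1.57 , -1.92 ]), 'ft_force': array([-0.635,  0.199, -0.24 ]), 'moment': array([-0.005, -0.002, -0.041]), 'opening': 0.9991430030201415}
```

View pics/top0.png

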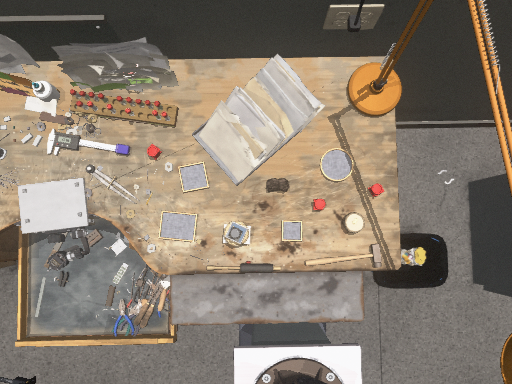

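View pics/scene0.png

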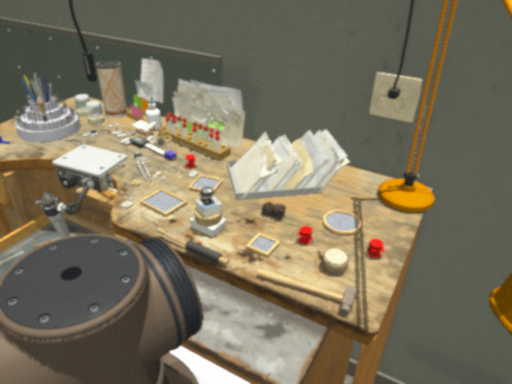

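View pics/wrist0.png

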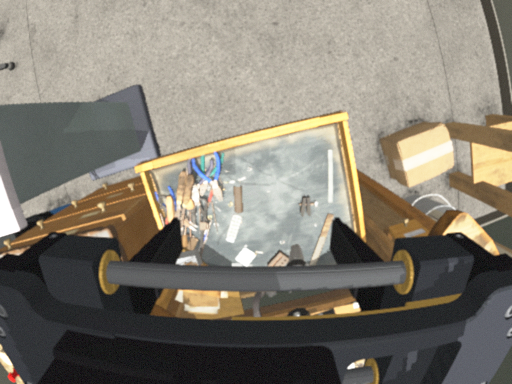

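The top view shows the pile at about (237,233), the small tray at (291,231), the square tray at (193,177), the round tray at (337,165), the long tray at (178,226), the flux pot at (354,222) and the charcoal at (277,185). The wrist camera is looking at the drawer. Next I'll measure from the top view.

```bash
cat >> h.py <<'E'
from scipy.spatial.transform import Rotation as Ro
def ray(name,uv,c=None):
    c=c or get_calibration(name); K=c["mtx"];uv=np.atleast_2d(uv).astype(float)
    x=(uv-K[:2,2])/K[0,0]
    if name=="wrist":
        r=np.linalg.norm(x,axis=1); s=np.where(r>1e-9,np.sin(r)/np.maximum(r,1e-9),1)
        v=np.c_[x*s[:,None],np.cos(r)]
    else: v=np.c_[x,np.ones(len(x))]
    return -c["R"].T@c["t"], v@c["R"]
def onplane(name,uv,z,c=None):
    o,v=ray(name,uv,c); return (o+v*((z-o[2])/v[:,2])[:,None])
def proj(name,X,c=None):
    c=c or get_calibration(name);K=c["mtx"];q=np.atleast_2d(X)@c["R"].T+c["t"]
    if name=="wrist":
        th=np.arctan2(np.linalg.norm(q[:,:2],axis=1),q[:,2]);n=np.linalg.norm(q[:,:2],axis=1)
        return q[:,:2]/n[:,None]*th[:,None]*K[0,0]+K[:2,2]
    return q[:,:2]/q[:,2:]*K[0,0]+K[:2,2]
E
python3 - <<'E'
from h import *
np.set_printoptions(precision=1,suppress=True)
p=np.load("top0.npz")["p"];d=np.load("top0.npz")["d"]
cv2.imwrite("pics/topc.png",cv2.resize(p[140:260,150:350],None,fx=4,fy=4,interpolation=cv2.INTER_CUBIC)[:, :800])
p=np.load("scene0.npz")["p"]
cv2.imwrite("pics/scenec.png",cv2.resize(p[160:300,130:330],None,fx=4,fy=4,interpolation=cv2.INTER_CUBIC))
for n,uv,z in [("pile",(237,233),98),("small",(291.5,231),9),("square",(193,177),9),("round",(337,165),9),("long",(178,226),9),("pot",(354,222),32),("char",(277,185),30)]:
    print(n,onplane("top",uv,z)[0], d[int(uv[1]),int(uv[0])])
E
```

```text
pile [436.2 140.1  98. ] 1147.5077
small [438.6   6.4   9. ] 1241.4585
square [580.  253.3   9. ] 1253.8381
round [ 604.3 -113.6    9. ] 1258.9791
long [456.6 292.    9. ] 1241.9646
pot [ 457.9 -147.8   32. ] 1221.418
char [553.8  41.4  30. ] 1232.626
```

View pics/topc.png

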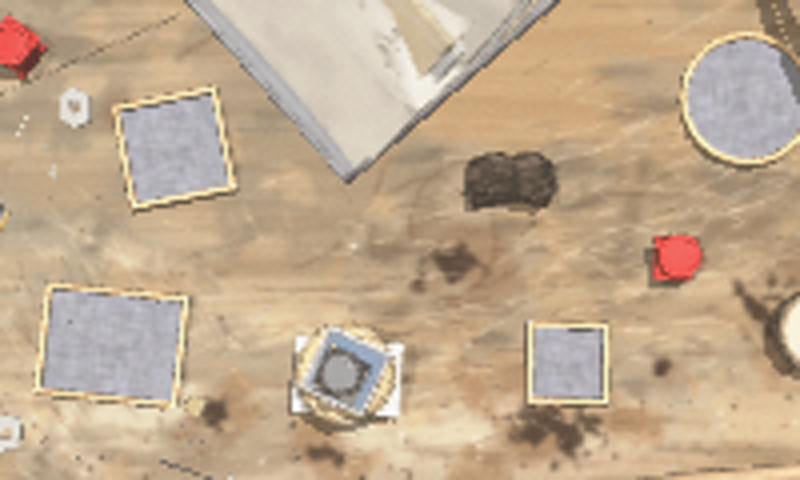

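View pics/scenec.png

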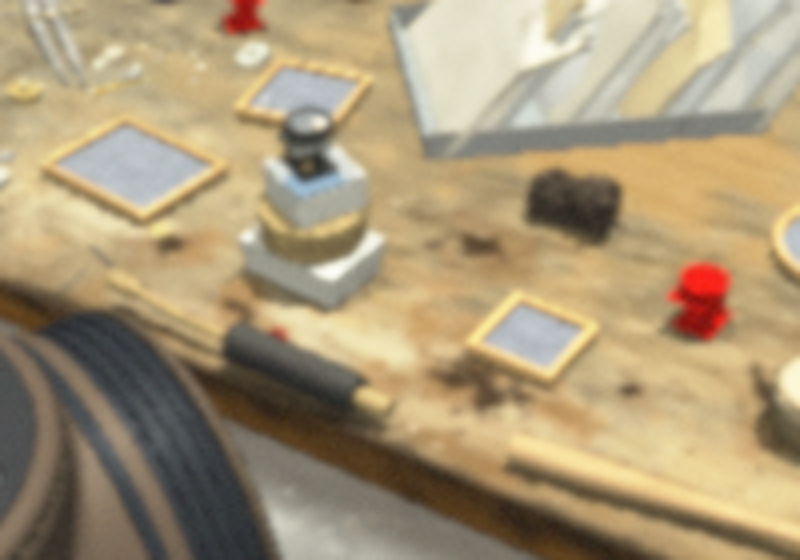

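Run:
```python
from h import *
np.set_printoptions(precision=1,suppress=True)
z=np.load("top0.npz");p=z["p"];d=z["d"];c=get_calibration("top")
hsv=cv2.cvtColor(p,cv2.COLOR_BGR2HSV)
for n,(u,v) in dict(small=(291,231),square=(193,177),round=(337,165),long=(178,226)).items():
    b,g,r=[p[...,i].astype(int) for i in range(3)]
    m=((b-r)>0).astype(np.uint8)  # bluish grey
    m=cv2.morphologyEx(m,cv2.MORPH_OPEN,np.ones((2,2),np.uint8))
    k,lab,st,ce=cv2.connectedComponentsWithStats(m)
    l=lab[v,u]; 
    cs,_=cv2.findContours((lab==l).astype(np.uint8),cv2.RETR_EXTERNAL,cv2.CHAIN_APPROX_NONE)
    cc=max(cs,key=cv2.contourArea)[:,0]
    W=onplane("top",cc,5,c)[:,:2].astype(np.float32)
    h=cv2.convexHull(W)
    print(n,l,st[l],onplane("top",ce[l],5,c)[0],"rect",cv2.minAreaRect(h))
# depth -> height map for obstacles
K=c["mtx"];vv,uu=np.mgrid[:384,:512]
P=np.stack([(uu-K[0,2])/K[0,0]*d,(vv-K[1,2])/K[0,0]*d,d],-1)
W=(P-c["t"])@c["R"]
np.save("W.npy",W)
for (u,v) in [(237,233),(236,233),(234,230),(280,80),(236,180),(220,150),(250,160),(265,140),(320,103),(353,223),(379,190),(319,204),(380,90),(375,255),(260,268),(320,262),(277,185),(240,150)]: print((u,v),W[v,u])
r=W[60:190,190:330]; 
print("rack zmax",r[...,2].max())
```

```text
small 16 [285 223  16  17 261] [438.1   3.7   5. ] rect ((438.5956115722656, 3.5760040283203125), (38.028194427490234, 40.43010711669922), 88.73163604736328)
square 13 [182 165  26  26 506] [578.9 250.5   5. ] rect ((579.0462036132812, 250.52114868164062), (57.462615966796875, 56.78529357910156), 10.632275581359863)
round 12 [324 151  27  29 608] [ 603.4 -113.7    5. ] rect ((602.88916015625, -112.02688598632812), (73.86085510253906, 64.35692596435547), 19.213294982910156)
long 15 [162 214  34  27 768] [454.6 291.    5. ] rect ((454.9022521972656, 290.98748779296875), (79.9577407836914, 61.1511116027832), 82.92817687988281)
(237, 233) [436.2 140.1  98.4]
(236, 233) [436.2 142.6  94.5]
(234, 230) [443.3 147.2  94.6]
(280, 80) [803.3  31.1  86.4]
(236, 180) [571.  144.6   3.7]
(220, 150) [644.9 182.7  27.2]
(250, 160) [611.9 107.2  70. ]
(265, 140) [660.7  69.9  67.7]
(320, 103) [741.3 -62.3 100.9]
(353, 223) [ 455.5 -145.1   32.4]
(379, 190) [ 536.8 -213.9   28.3]
(319, 204) [504.5 -62.6  27.5]
(380, 90) [ 788.  -222.2   41.5]
(375, 255) [ 374.8 -200.5   17.8]
(260, 268) [348.5  87.6  21.9]
(320, 262) [359.6 -63.4   9.3]
(277, 185) [554.4  41.1  23.1]
(240, 150) [637.2 131.1  67.5]
rack zmax 1249.7117379995514
```

```bash
cat >> h.py <<'E'
def tool():
    s=sensors.state(); return np.array(s["eef_pos"]),Ro.from_euler("xyz",s["tcp_rot"]).as_matrix()
def go(x,y,z,jaw):
    """jaw: world angle (deg) of tool y axis; picks nearest mod 180. prints total shift in tool axes, total rotvec"""
    p,R=tool(); best=None
    for a in (jaw,jaw+180):
        a=np.radians(a); X=np.array([0,0,-1.]);Y=np.array([np.cos(a),np.sin(a),0]);T=np.c_[X,Y,np.cross(X,Y)]
        rv=Ro.from_matrix(R.T@T).as_rotvec()
        if best is None or np.linalg.norm(rv)<np.linalg.norm(best): best=rv
    np.set_printoptions(precision=3,suppress=True)
    print("now",p,"jaw deg",np.degrees(np.arctan2(R[1,1],R[0,1])),"shift",R.T@(np.array([x,y,z])-p),"rot",best)
E
python3 - <<'E'
from h import *
p,R=tool();print(R)
c=get_calibration("wrist");o=-c["R"].T@c["t"];print("cam rel TCP in tool",R.T@(o-p),"axes in tool\n",R.T@c["R"].T)
print(sensors.state()["joints"])
go(436,140,250,20)
E
```

```text
[[-2.70655485e-04  2.44307342e-01  9.69697813e-01]
 [-7.42444086e-04  9.69697533e-01 -2.44307479e-01]
 [-9.99999688e-01 -7.86069566e-04 -8.10694143e-05]]
cam rel TCP in tool [-169.93143383   -0.41346831  -76.73932203] axes in tool
 [[ 4.15061533e-04 -2.70835276e-01  9.62625618e-01]
 [ 9.99999060e-01 -1.14531686e-03 -7.53411644e-04]
 [ 1.30656180e-03  9.62625026e-01  2.70834546e-01]]
[ 1.21837950e+00  4.91422470e-01  1.55928936e+00 -2.53092512e-06
  1.09167106e+00 -1.05610223e-01]
now [152.622 605.915 214.202] jaw deg 75.85909202279291 shift [ -35.529 -382.593  388.614] rot [0.975 0.    0.001]
```

{"name": "servo_tool", "arguments": {"steps": "-5 -34 34 0 0 0 95; -5 -34 34 0 0 0 95; -5 -34 34 0 0 0 95; -5 -34 34 0 0 0 95; -5 -34 34 0 0 0 95; -5 -34 34 0 0 0 95; -5 -34 34 0 0 0 95; 0 -34 34 0 0 0 95"}}

```text
t: 0.95
eef_pos: [353.1, 267.8, 248.3]
tcp_rot: [-1.671, 1.568, -1.909]
ft_force: [0.8, 0.7, -0.4]
opening: 0.994
```

Run:
```python
from h import *
print(sensors.state()["joints"])
go(430,180,260,18)
```

```text
[ 0.5007873   0.19171066  1.9321494  -0.00220659  1.01982673 -0.83096367]
now [353.108 267.807 248.313] jaw deg 76.37003247069376 shift [-11.525 -67.247  95.415] rot [1.019 0.001 0.003]
```

{"name": "servo_tool", "arguments": {"steps": "-4 -24 34 0 0 0 95; -4 -24 34 0.13 0 0 95; -4 -19 27 0.15 0 0 95; 0 0 0 0.15 0 0 95; 0 0 0 0.15 0 0 95; 0 0 0 0.15 0 0 95; 0 0 0 0.15 0 0 95; 0 0 0 0.15 0 0 95"}}

```text
t: 1.75
eef_pos: [430.9, 167.0, 260.7]
tcp_rot: [-0.674, 1.567, -1.949]
ft_force: [0.2, 0.2, 0.9]
opening: 1.004
```

Run:
```python
from h import *
go(430,180,260,18)
p,d=read_camera("wrist");c=get_calibration("wrist");np.savez("w1.npz",p=p,d=d,**c);cv2.imwrite("pics/w1.png",p)
```

```text
now [430.91  166.977 260.737] jaw deg 16.962419015941567 shift [  0.695   2.93  -12.724] rot [-0.018  0.003  0.002]
```

View pics/w1.png

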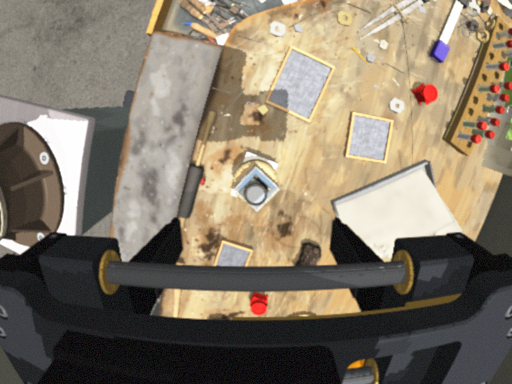

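Run:
```python
from h import *
p=np.load("w1.npz")["p"]
cv2.imwrite("pics/w1c.png",cv2.resize(p[140:225,215:300],None,fx=7,fy=7,interpolation=cv2.INTER_CUBIC))
```

```text
(no output)
```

View pics/w1c.png

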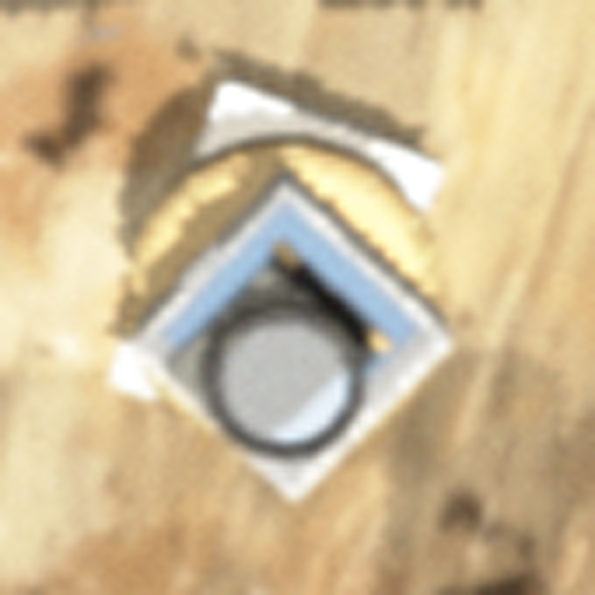

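Run:
```python
from h import *
np.set_printoptions(precision=1,suppress=True)
w=np.load("w1.npz");c=dict(mtx=w["mtx"],R=w["R"],t=w["t"])
f=lambda L,z: onplane("wrist",(np.array(L,float)+.5)/7-.5+[215,140],z,c)
print("ring",f([(288,378)],99))
S=f([(285,180),(452,343),(297,498),(132,343)],68);print(S,S.mean(0),"diagmid",(S[0]+S[2])/2,(S[1]+S[3])/2)
e=np.diff(np.r_[S,S[:1]],axis=0);print(np.linalg.norm(e,axis=1),np.degrees(np.arctan2(e[:,1],e[:,0]))%90)
L=f([(285,255),(380,345)],73);e=L[1]-L[0];print("hinge",L,np.linalg.norm(e),np.degrees(np.arctan2(e[1],e[0])))
C=f([(222,82),(440,165),(110,382)],23);print("card",C);e=C[1]-C[0];print(np.linalg.norm(e),np.degrees(np.arctan2(e[1],e[0])),np.linalg.norm(C[2]-C[0]),np.degrees(np.arctan2(*(C[2]-C[0])[1::-1])))
print("top ring", onplane("top",(150+342/4,140+370/4),99))
go(438,143,150,18)
```

```text
ring [[435.5 147.1  99. ]]
[[427.2 173.3  68. ]
 [464.6 153.1  68. ]
 [446.1 116.7  68. ]
 [409.  136.7  68. ]] [436.7 144.9  68. ] diagmid [436.6 145.   68. ] [436.8 144.9  68. ]
[42.5 40.8 42.1 40.8] [61.6 63.  61.6 63.6]
hinge [[430.7 161.3  73. ]
 [451.6 150.3  73. ]] 23.590906085898144 -27.799140963664655
card [[412.  180.4  23. ]
 [458.2 176.6  23. ]
 [406.9 114.6  23. ]]
46.361408219268185 -4.652391006705889 65.98931798073357 -94.42740537252413
top ring [[437.4 143.5  99. ]]
now [430.938 167.016 260.765] jaw deg 16.432950990249363 shift [110.834   0.207  24.724] rot [-0.027  0.003  0.002]
```

The wrist view puts the ring at pixel (256,194), and the stone box corners are clear. The stone box yaw is about -28°, the loupe is parallel to it, and the card box yaw is about -4.5°. I'm moving over the loupe.

{"name": "servo_tool", "arguments": {"steps": "15 0 0 0.13 0 0 95; 20 0 0 0.13 0 0 95; 20 0 0 0.13 0 0 95; 20 0 0 0.13 0 0 95; 20 0 0 0.13 0 0 95; 10 0 0 0.125 0 0 95; 0 0 0 0 0 0 95; 0 0 0 0 0 0 95"}}

```text
t: 2.6
eef_pos: [430.8, 166.8, 152.4]
tcp_rot: [0.38, 1.568, -1.683]
ft_force: [-0.2, -0.4, -0.0]
opening: 0.995
```

Run:
```python
from h import *
go(436.5,145.5,130,-28.3)
```

```text
now [430.84  166.791 152.38 ] jaw deg -28.163453665787294 shift [22.444 15.013 16.034] rot [ 0.002  0.003 -0.001]
```

{"name": "servo_tool", "arguments": {"steps": "0 8 8 0 0 0 95; 0 7 8 0 0.003 0 95; 10 0 0 0 0 0 95; 12 0 0 0 0 0 95; 0 0 0 0 0 0 95; 0 0 0 0 0 0 95; 0 0 0 0 0 0 95; 0 0 0 0 0 0 95"}}

```text
t: 3.4
eef_pos: [438.7, 143.7, 132.2]
tcp_rot: [2.098, 1.564, 0.052]
ft_force: [-0.0, -0.4, -0.1]
opening: 0.997
```

Run:
```python
from h import *
go(436.5,145.5,85,-28.3)
p,d=read_camera("wrist");c=get_calibration("wrist");np.savez("w2.npz",p=p,d=d,**c);cv2.imwrite("pics/w2.png",p)
```

```text
now [438.699 143.699 132.192] jaw deg -27.24728834704729 shift [47.177 -3.056 -0.433] rot [ 0.018 -0.003 -0.006]
```

View pics/w2.png

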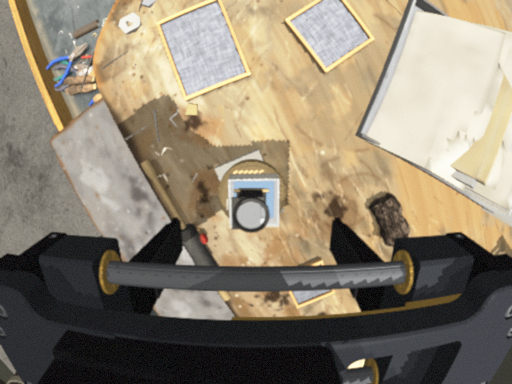

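Run:
```python
from h import *
np.set_printoptions(precision=1,suppress=True)
w=np.load("w2.npz");c=dict(mtx=w["mtx"],R=w["R"],t=w["t"]);p=w["p"]
print(onplane("wrist",[(251.5,212)],99,c), proj("wrist",[[438.7,143.7,99]],c))
S=onplane("wrist",[(228.5,179.5),(281,180),(280,227)],68,c);print(S,(S[0]+S[2])/2)
cv2.imwrite("pics/w2c.png",cv2.resize(p[145:240,205:300],None,fx=6,fy=6,interpolation=cv2.INTER_CUBIC))
b,g,r=[p[...,i].astype(int) for i in range(3)]
m=cv2.morphologyEx(((b-r)>0).astype(np.uint8),cv2.MORPH_OPEN,np.ones((3,3),np.uint8))
k,lab,st,ce=cv2.connectedComponentsWithStats(m)
for n,(u,v) in dict(square=(330,32),long=(202,48)).items():
    l=lab[v,u];cs,_=cv2.findContours((lab==l).astype(np.uint8),0,1);cc=max(cs,key=cv2.contourArea)[:,0]
    print(n,st[l],cv2.minAreaRect(onplane("wrist",cc,5,c)[:,:2].astype(np.float32)))
```

```text
[[437.2 148.1  99. ]] [[256.1 216.1]]
[[428.3 171.8  68. ]
 [465.9 151.8  68. ]
 [447.2 115.1  68. ]] [437.7 143.4  68. ]
square [ 293    0   74   65 2787] ((581.099609375, 254.08352661132812), (57.31265640258789, 58.09388732910156), 10.197942733764648)
long [ 163    3   81   91 4562] ((456.23687744140625, 294.78070068359375), (81.19908142089844, 61.56590270996094), 82.88065338134766)
```

View pics/w2c.png

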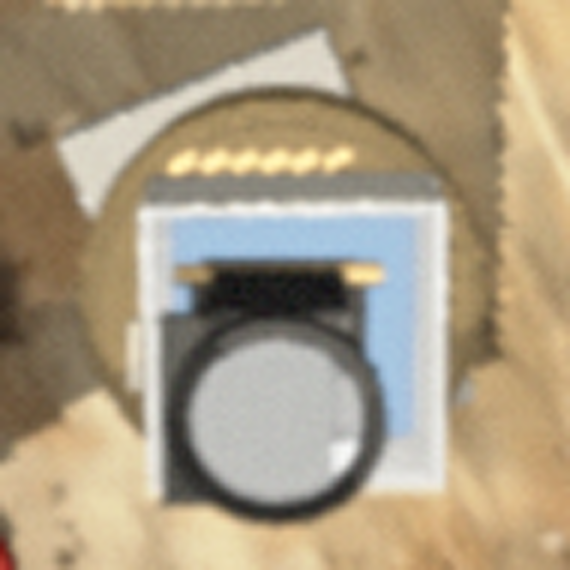

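The ring centre is at pixel (252,215) and the TCP axis projects to (256,216), so I'll shift by -3 along tool y and go down.

{"name": "servo_tool", "arguments": {"steps": "0 -3 -0.5 0.018 -0.003 -0.006 95; 15 0 0 0 0 0 95; 15 0 0 0 0 0 95; 14 0 0 0 0 0 95; 3 0 0 0 0 0 95; 0 0 0 0 0 0 95; 0 0 0 0 0 0 20; 0 0 0 0 0 0 20"}}

```text
t: 4.25
eef_pos: [436.8, 146.9, 86.3]
tcp_rot: [2.543, 1.568, 0.475]
ft_force: [-1.2, -0.0, -0.1]
opening: 0.884
```

{"name": "servo_tool", "arguments": {"steps": "0 0 0 0 0 0 20; 0 0 0 0 0 0 20; 0 0 0 0 0 0 20; 0 0 0 0 0 0 20; 0 0 0 0 0 0 20; 0 0 0 0 0 0 20; 0 0 0 0 0 0 20; 0 0 0 0 0 0 20"}}

```text
t: 5.05
eef_pos: [437.2, 147.0, 87.6]
tcp_rot: [2.438, 1.566, 0.369]
ft_force: [0.3, -1.1, -0.8]
opening: 0.283
```

Run:
```python
from h import *
go(436.5,145.5,85,-28.3)
print(sensors.state()["opening"]*95.1)
p,d=read_camera("wrist");cv2.imwrite("pics/w3.png",p)
```

```text
now [437.204 146.961  87.564] jaw deg -28.53860749450695 shift [2.558 0.071 1.63 ] rot [-0.004 -0.004 -0.003]
26.904714320207468
```

View pics/w3.png

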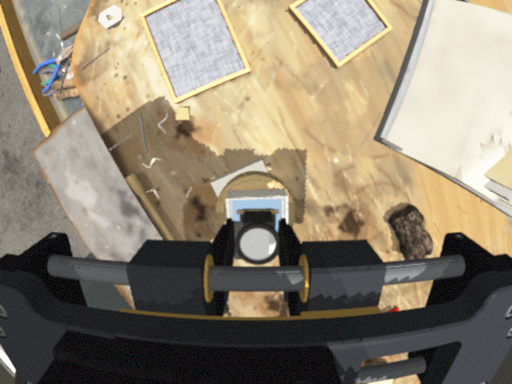

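The grip holds at an opening of 27 mm. I'll lift straight up and then check.

{"name": "servo_tool", "arguments": {"steps": "-5 0 0 0 0 0 20; -15 0 0 0 0 0 20; -25 0 0 0 0 0 20; -15 0 0 0 0 0 20; 0 0 0 0 0 0 20; 0 0 0 0 0 0 20; 0 0 0 0 0 0 20; 0 0 0 0 0 0 20"}}

```text
t: 5.9
eef_pos: [435.9, 146.6, 148.9]
tcp_rot: [2.719, 1.569, 0.65]
ft_force: [-0.3, 1.1, 0.0]
opening: 0.283
```

Run:
```python
from h import *
go(438.3,3.7,100,-1.3)
print(sensors.state()["opening"]*95.1)
for n in ("wrist","scene"):
    p,d=read_camera(n);np.savez(n+"4.npz",p=p,d=d,**get_calibration(n));cv2.imwrite(f"pics/{n}4.png",p if n=="wrist" else cv2.resize(p[130:300,130:330],None,fx=4,fy=3.5))
```

```text
now [435.9   146.585 148.88 ] jaw deg -28.53901397153492 shift [ 48.715  70.334 124.464] rot [-0.475 -0.002 -0.001]
26.91918420511228
```

View pics/wrist4.png

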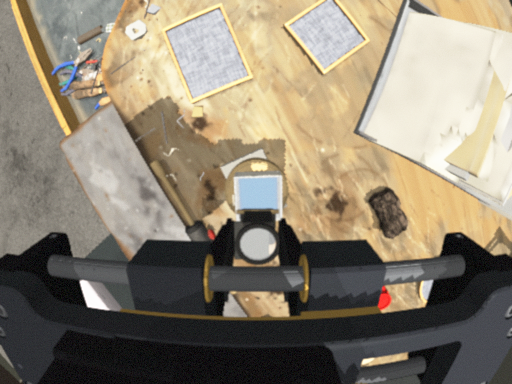

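View pics/scene4.png

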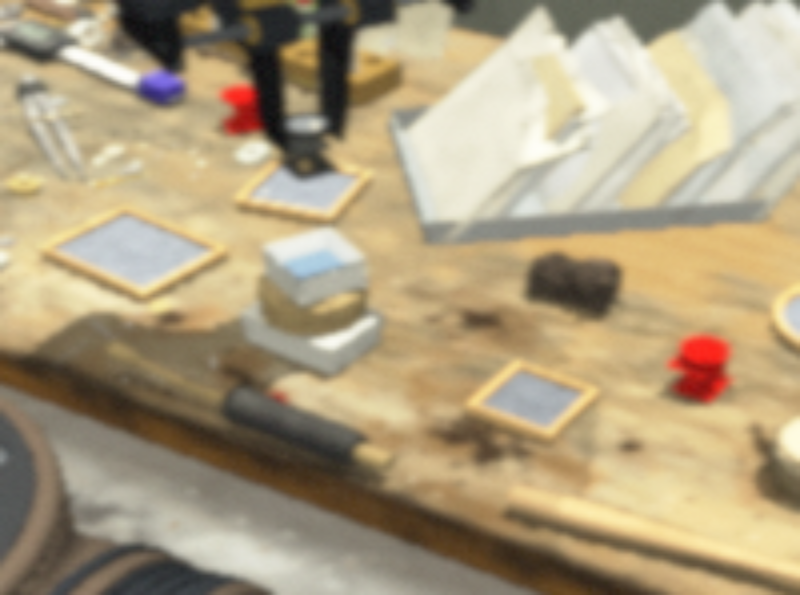

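The scene view shows the loupe hanging upright from the fingers and the pile undisturbed. The top and wrist estimates differ by about 3 mm in y, so I'll check the small tray in the first wrist picture.

Run:
```python
from h import *
np.set_printoptions(precision=1,suppress=True)
w=np.load("w1.npz");c=dict(mtx=w["mtx"],R=w["R"],t=w["t"]);p=w["p"]
cv2.imwrite("pics/w1d.png",cv2.resize(p[230:275,195:275],None,fx=9,fy=9,interpolation=cv2.INTER_CUBIC))
for n,z in (("small",(438.3,3.7)),("shifted",(439.5,7.2))):
    pass
b,g,r=[p[...,i].astype(int) for i in range(3)]
m=cv2.morphologyEx(((b-r)>0).astype(np.uint8),cv2.MORPH_OPEN,np.ones((3,3),np.uint8))
k,lab,st,ce=cv2.connectedComponentsWithStats(m)
for n,(u,v) in dict(square=(370,137),long=(300,82)).items():
    l=lab[v,u];cs,_=cv2.findContours((lab==l).astype(np.uint8),0,1);cc=max(cs,key=cv2.contourArea)[:,0]
    print(n,st[l],cv2.minAreaRect(onplane("wrist",cc,5,c)[:,:2].astype(np.float32)))
```

```text
square [ 350  117   39   42 1272] ((582.0165405273438, 252.33811950683594), (56.350807189941406, 57.2001838684082), 9.497956275939941)
long [ 271   51   59   66 2299] ((457.6989440917969, 294.1783142089844), (80.11378479003906, 60.37033462524414), 82.65616607666016)
```

View pics/w1d.png

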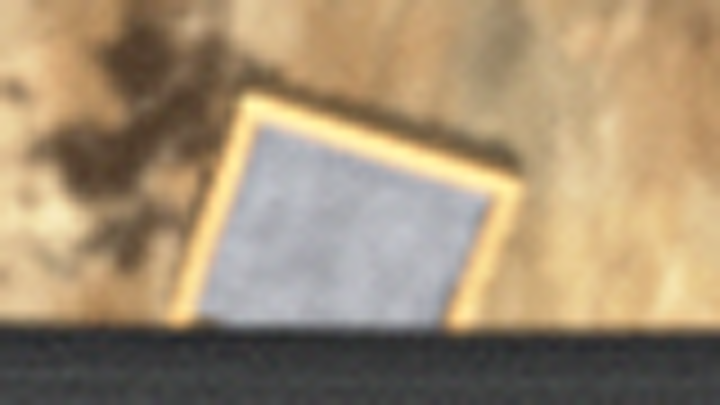

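Run:
```python
from h import *
np.set_printoptions(precision=1,suppress=True)
w=np.load("w1.npz");c=dict(mtx=w["mtx"],R=w["R"],t=w["t"])
f=lambda L,z: onplane("wrist",(np.array(L,float)+.5)/9-.5+[195,230],z,c)[:,:2]
O=f([(250,97),(522,183)],9);print(O,O[1]-O[0]); e=(O[1]-O[0])/np.linalg.norm(O[1]-O[0]);n=np.array([e[1],-e[0]]);print("centre",O.mean(0)+26*n,np.degrees(np.arctan2(e[1],e[0])))
```

```text
[[414.   33.6]
 [464.1  31.2]] [50.1 -2.4]
centre [437.8   6.4] -2.7818297454598
```

{"name": "servo_tool", "arguments": {"steps": "0 18 32 0 0 0 20; 0 18 32 0 0 0 20; 0 18 32 0 0 0 20; 0 14 25 0 0 0 20; 0 0 0 -0.12 0 0 20; 0 0 0 -0.12 0 0 20; 0 0 0 -0.12 0 0 20; 0 0 0 -0.11 0 0 20"}}

```text
t: 6.8
eef_pos: [437.5, 2.4, 145.7]
tcp_rot: [-2.045, 1.567, 2.655]
ft_force: [-0.9, 0.4, -0.6]
opening: 0.284
```

Run:
```python
from h import *
go(438,6,30,-2)
```

```text
now [437.489   2.351 145.67 ] jaw deg -0.6824501109322417 shift [115.674   0.835  -3.466] rot [ 0.023 -0.002  0.003]
```

{"name": "servo_tool", "arguments": {"steps": "0 1 -3.5 0.023 0 0 20; 25 0 0 0 0 0 20; 25 0 0 0 0 0 20; 25 0 0 0 0 0 20; 20 0 0 0 0 0 20; 10 0 0 0 0 0 20; 0 0 0 0 0 0 20; 0 0 0 0 0 0 20"}}

```text
t: 7.6
eef_pos: [439.3, 7.6, 36.0]
tcp_rot: [-2.056, 1.567, 2.591]
ft_force: [-0.5, 1.0, -1.2]
opening: 0.285
```

Run:
```python
from h import *
go(438,6,24,-2)
p,d=read_camera("wrist");np.savez("w5.npz",p=p,d=d,**get_calibration("wrist"));cv2.imwrite("pics/w5.png",p)
p,d=read_camera("scene");cv2.imwrite("pics/s5.png",cv2.resize(p[160:300,160:360],None,fx=4,fy=4))
```

```text
now [439.346   7.615  35.992] jaw deg -3.7736921970659525 shift [11.993 -1.2    1.719] rot [-0.031 -0.002  0.003]
```

View pics/w5.png

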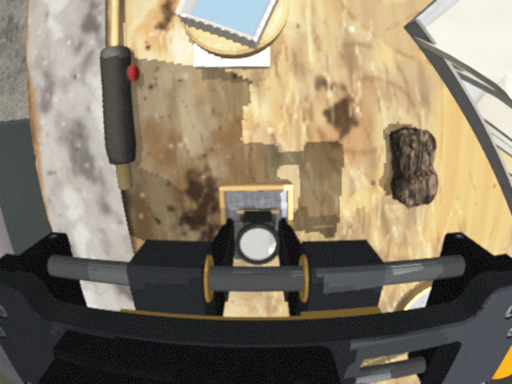

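View pics/s5.png

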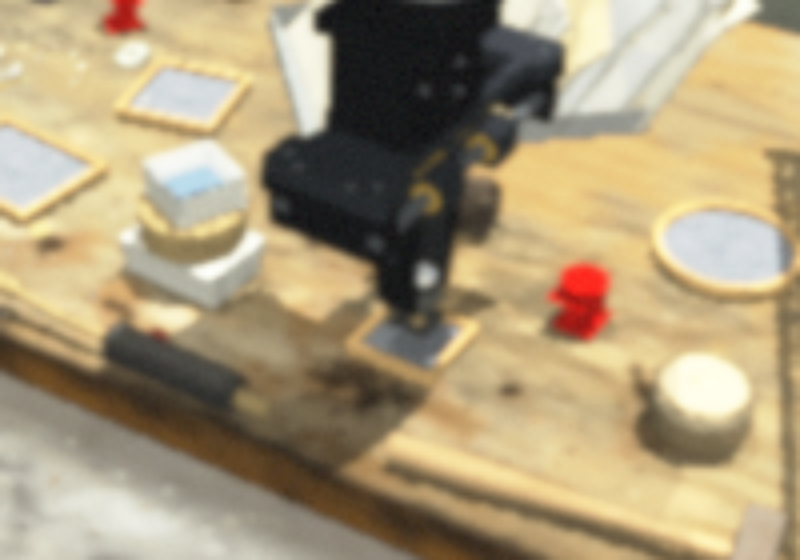

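Run:
```python
from h import *
np.set_printoptions(precision=1,suppress=True)
w=np.load("w5.npz");c=dict(mtx=w["mtx"],R=w["R"],t=w["t"])
O=onplane("wrist",[(220,187),(292.5,185)],9,c)[:,:2];e=(O[1]-O[0])/np.linalg.norm(O[1]-O[0]);print(O,np.linalg.norm(O[1]-O[0]),"ctr",O.mean(0)+26*np.array([e[1],-e[0]]))
print("ring",onplane("wrist",[(258.5,243)],46.5,c), "tcp proj",proj("wrist",[[439.3,7.6,46.5]],c))
```

```text
[[415.7  32.8]
 [465.6  31. ]] 49.96205622285525 ctr [439.7   5.9]
ring [[440.4   6.7  46.5]] tcp proj [[256.6 241.8]]
```

{"name": "servo_tool", "arguments": {"steps": "0 0 1 0 0 0 20; 5 0 0 0 0 0 20; 4 0 0 0 0 0 20; 1.5 0 0 0 0 0 20; 1 0 0 0 0 0 20; 0 0 0 0 0 0 20; 0 0 0 0 0 0 20; 0 0 0 0 0 0 20"}}

```text
t: 8.5
eef_pos: [440.4, 6.4, 25.6]
tcp_rot: [2.305, 1.569, 0.667]
ft_force: [0.6, -0.4, -1.6]
opening: 0.283
```

{"name": "servo_tool", "arguments": {"steps": "1 0 0 0 0 0 20; 0 0 0 0 0 0 20; 0.8 0 0 0 0 0 20; 0 0 0 0 0 0 20; 0 0 0 0 0 0 20; 0 0 0 0 0 0 20; 0 0 0 0 0 0 20; 0 0 0 0 0 0 20"}}

```text
t: 9.3
eef_pos: [440.5, 6.4, 23.8]
tcp_rot: [2.189, 1.569, 0.552]
ft_force: [-0.1, 0.0, -1.4]
opening: 0.285
```

Run:
```python
from h import *
go(440,6,23.6,-2)
print(sensors.state()["ft_force"])
```

```text
now [440.453   6.377  23.778] jaw deg -3.822447654056665 shift [ 0.176 -0.427  0.407] rot [-0.032 -0.001 -0.002]
[-0.075  0.036 -1.426]
```

{"name": "servo_tool", "arguments": {"steps": "0.7 0 0 0 0 0 20; 0 0 0 0 0 0 20; 0 0 0 0 0 0 45; 0 0 0 0 0 0 50; 0 0 0 0 0 0 50; 0 0 0 0 0 0 50; -10 0 0 0 0 0 50; -30 0 0 0 0 0 50"}}

```text
t: 10.1
eef_pos: [439.2, 6.4, 62.3]
tcp_rot: [-2.008, 1.567, 2.638]
ft_force: [-0.4, -0.8, 0.6]
opening: 0.523
```

{"name": "servo_tool", "arguments": {"steps": "-40 0 -10 0 0 0 60; -30 0 -40 0 0 0 90; 0 0 -40 0 0 0 95; 0 0 -30 0 0 0 95; 0 0 0 0 0 0 95; 0 0 0 0 0 0 95; 0 0 0 0 0 0 95; 0 0 0 0 0 0 95"}}

```text
t: 10.9
eef_pos: [448.3, 128.9, 143.8]
tcp_rot: [2.153, 1.564, 0.512]
ft_force: [0.2, 0.1, -0.2]
opening: 0.998
```

Run:
```python
from h import *
go(436.7,145,130,-28.3)
p,d=read_camera("wrist");np.savez("w6.npz",p=p,d=d,**get_calibration("wrist"));cv2.imwrite("pics/w6.png",p)
p,d=read_camera("scene");cv2.imwrite("pics/s6.png",cv2.resize(p[160:300,160:360],None,fx=4,fy=4))
```

```text
now [448.316 128.875 143.773] jaw deg -3.985923368177186 shift [ 13.758 -12.782 -15.231] rot [ 0.424 -0.005 -0.004]
```

View pics/w6.png

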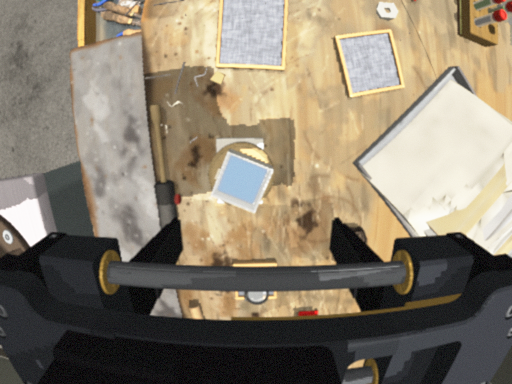

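View pics/s6.png

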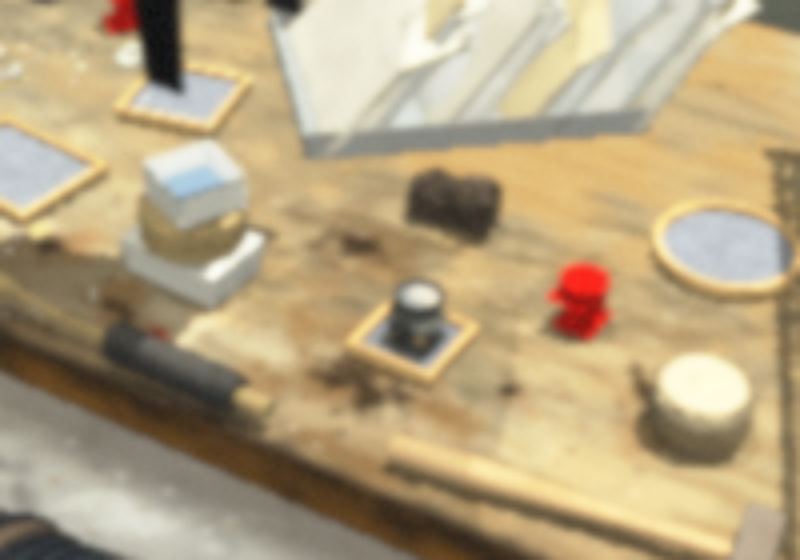

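The loupe stands upright in the small tray. The stone box and the tin under it are now fully visible at about (243,181), so I'll measure those next.

Run:
```python
from h import *
np.set_printoptions(precision=1,suppress=True)
w=np.load("w6.npz");c=dict(mtx=w["mtx"],R=w["R"],t=w["t"]);p=w["p"]
cv2.imwrite("pics/w6c.png",cv2.resize(p[125:225,195:295],None,fx=6,fy=6,interpolation=cv2.INTER_CUBIC))
b,g,r=[p[...,i].astype(int) for i in range(3)]
m=cv2.morphologyEx(((b-r)>0).astype(np.uint8),cv2.MORPH_OPEN,np.ones((3,3),np.uint8))
k,lab,st,ce=cv2.connectedComponentsWithStats(m)
for n,(u,v),z in (("square",(370,64),5),("long",(252,30),5),("blue",(243,181),67)):
    l=lab[v,u];cs,_=cv2.findContours((lab==l).astype(np.uint8),0,1);cc=max(cs,key=cv2.contourArea)[:,0]
    print(n,st[l],cv2.minAreaRect(onplane("wrist",cc,z,c)[:,:2].astype(np.float32)))
```

```text
square [ 341   34   58   58 2457] ((581.3596801757812, 253.981201171875), (57.21460723876953, 58.06513977050781), 10.10788345336914)
long [ 221    0   62   65 3787] ((455.958740234375, 290.4792785644531), (72.61933898925781, 61.58700942993164), 83.2716064453125)
blue [ 217  155   51   49 1596] ((437.16436767578125, 146.73199462890625), (34.30788040161133, 35.42754364013672), 63.03921890258789)
```

View pics/w6c.png

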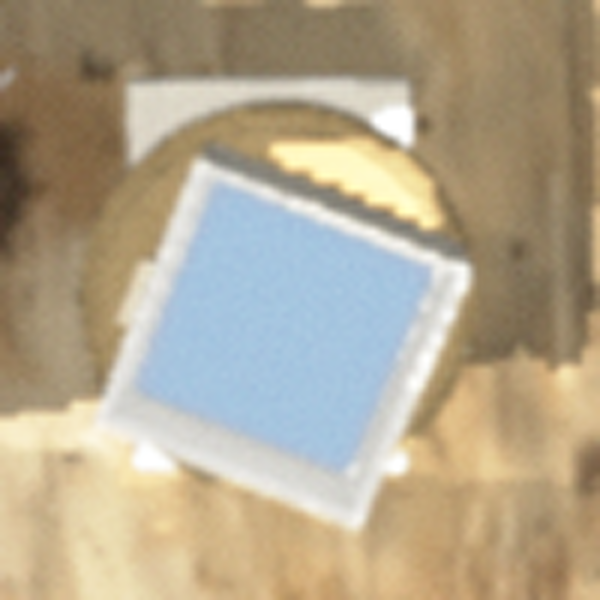

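Run:
```python
from h import *
np.set_printoptions(precision=1,suppress=True)
w=np.load("w6.npz");c=dict(mtx=w["mtx"],R=w["R"],t=w["t"])
f=lambda L,z: onplane("wrist",(np.array(L,float)+.5)/6-.5+[195,125],z,c)[:,:2]
S=f([(203,157),(470,268),(358,525),(103,428)],68);print(S,S.mean(0))
e=np.diff(np.r_[S,S[:1]],axis=0);print(np.linalg.norm(e,axis=1),np.degrees(np.arctan2(e[:,1],e[:,0])))
C=f([(128,83),(412,80)],23);print("card",C,np.diff(C,axis=0))
t=f([(290,100),(82,300),(480,300)],46);print("tin",t)
go(437,145.5,130,62)
```

```text
[[428.4 172.5]
 [464.4 154.1]
 [445.9 117.1]
 [410.2 134.5]] [437.2 144.6]
[40.5 41.3 39.7 42.2] [ -27.1 -116.6  154.    64.5]
card [[412.7 180. ]
 [459.1 176.9]] [[46.4 -3.1]]
tin [[440.1 177.3]
 [405.4 149. ]
 [466.8 144.5]]
now [448.407 128.849 143.689] jaw deg -4.0077267747253105 shift [ 13.679 -12.615 -15.765] rot [-1.152 -0.    -0.007]
```

{"name": "servo_tool", "arguments": {"steps": "0 -6 -8 -0.145 0 0 95; 0 -6 -8 -0.145 0 0 95; 0 0 0 -0.145 0 0 95; 0 0 0 -0.145 0 0 95; 0 0 0 -0.145 0 0 95; 0 0 0 -0.145 0 0 95; 0 0 0 -0.145 0 0 95; 0 0 0 -0.145 0 0 95"}}

```text
t: 11.8
eef_pos: [436.1, 140.7, 142.5]
tcp_rot: [1.338, 1.568, 0.891]
ft_force: [-0.3, -0.0, 0.2]
opening: 0.998
```

Run:
```python
from h import *
go(437.2,145.5,100,62.8)
```

```text
now [436.052 140.658 142.53 ] jaw deg 64.3682974034557 shift [42.543  4.74  -1.089] rot [ 0.027  0.001 -0.003]
```

{"name": "servo_tool", "arguments": {"steps": "0 5 -1 0.027 0 0 95; 20 0 0 0 0 0 95; 22 0 0 0 0 0 95; 0 0 0 0 0 0 95; 0 0 0 0 0 0 95; 0 0 0 0 0 0 95; 0 0 0 0 0 0 95; 0 0 0 0 0 0 95"}}

```text
t: 12.6
eef_pos: [438.9, 143.0, 101.6]
tcp_rot: [1.082, 1.566, 0.608]
ft_force: [0.1, 0.0, -0.4]
opening: 0.994
```

Run:
```python
from h import *
go(437.2,145.5,56,62.8)
p,d=read_camera("wrist");np.savez("w7.npz",p=p,d=d,**get_calibration("wrist"));cv2.imwrite("pics/w7.png",p)
print(proj("wrist",[[437.2,145.5,68]]))
```

```text
now [438.908 143.011 101.607] jaw deg 62.848695786847564 shift [45.606  1.261 -2.749] rot [ 0.001  0.002 -0.004]
[[258.509 213.346]]
```

View pics/w7.png

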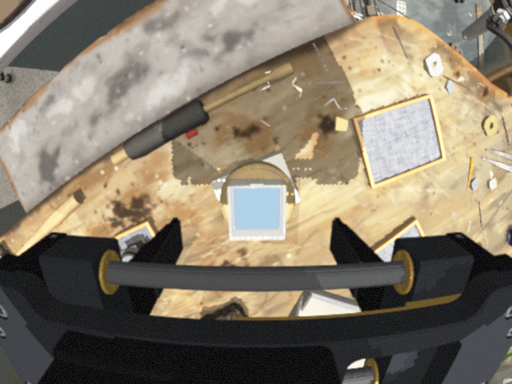

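The box is square to the jaws, with its centre at (257,212) as predicted. I'll go down and grip.

{"name": "servo_tool", "arguments": {"steps": "0 1 -2.7 0 0.002 -0.004 95; 15 0 0 0 0 0 95; 15 0 0 0 0 0 95; 12 0 0 0 0 0 95; 3 0 0 0 0 0 95; 0 0 0 0 0 0 95; 0 0 0 0 0 0 35; 0 0 0 0 0 0 35"}}

```text
t: 13.45
eef_pos: [437.6, 146.4, 57.8]
tcp_rot: [0.464, 1.567, -0.01]
ft_force: [-0.8, 0.6, -0.5]
opening: 0.885
```

{"name": "servo_tool", "arguments": {"steps": "0.5 0 0 0 0 0 35; 0 0 0 0 0 0 35; 0 0 0 0 0 0 35; 0 0 0 0 0 0 35; 0 0 0 0 0 0 35; 0 0 0 0 0 0 35; 0 0 0 0 0 0 35; 0 0 0 0 0 0 35"}}

```text
t: 14.25
eef_pos: [438.1, 146.5, 58.4]
tcp_rot: [0.535, 1.565, 0.062]
ft_force: [0.6, -0.4, 1.8]
opening: 0.439
```

Run:
```python
from h import *
go(437.2,145.5,56,62.8)
print(sensors.state()["opening"]*95.1)
```

```text
now [438.066 146.466  58.44 ] jaw deg 62.88278500492172 shift [ 2.435 -1.261 -0.342] rot [ 0.001  0.005 -0.003]
41.71123646694225
```

{"name": "servo_tool", "arguments": {"steps": "-5 0 0 0 0 0 35; -15 0 0 0 0 0 35; -25 0 0 0 0 0 35; -25 0 0 0 0 0 35; 0 0 0 0 0 0 35; 0 0 0 0 0 0 35; 0 0 0 0 0 0 35; 0 0 0 0 0 0 35"}}

```text
t: 15.05
eef_pos: [436.6, 146.2, 130.2]
tcp_rot: [0.358, 1.569, -0.116]
ft_force: [-0.3, 0.1, -0.2]
opening: 0.437
```

Run:
```python
from h import *
go(581.4,254,128,100.1)
print(sensors.state()["opening"]*95.1)
p,d=read_camera("scene");cv2.imwrite("pics/s8.png",cv2.resize(p[130:270,130:330],None,fx=4,fy=4))
```

```text
now [436.562 146.211 130.213] jaw deg 62.881394369842795 shift [  2.511 161.96   79.776] rot [-0.65   0.002 -0.   ]
41.59618662748968
```

View pics/s8.png

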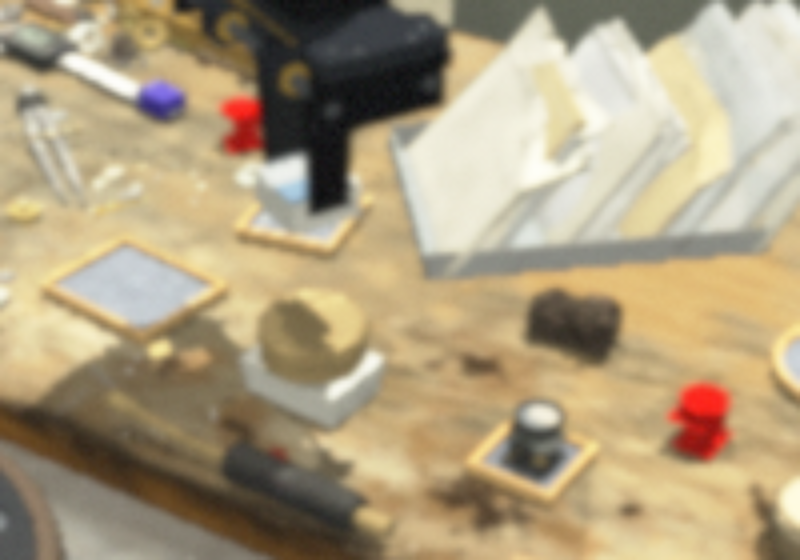

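The box is held level and the tin stayed put. I'm moving to the square tray.

{"name": "servo_tool", "arguments": {"steps": "0 38 19 0 0 0 35; 0 38 19 0 0 0 35; 0 38 19 0 0 0 35; 0 38 19 -0.13 0 0 35; 0 0 0 -0.13 0 0 35; 0 0 0 -0.13 0 0 35; 0 0 0 -0.13 0 0 35; 0 0 0 -0.13 0 0 35"}}

```text
t: 15.9
eef_pos: [576.1, 250.5, 121.3]
tcp_rot: [-2.989, 1.56, -2.791]
ft_force: [0.4, -0.2, -0.8]
opening: 0.437
```

Run:
```python
from h import *
go(581.4,254,40,100.1)
p,d=read_camera("wrist");np.savez("w9.npz",p=p,d=d,**get_calibration("wrist"));cv2.imwrite("pics/w9.png",p)
```

```text
now [576.116 250.549 121.259] jaw deg 101.37124758178393 shift [81.186  2.478  6.748] rot [ 0.022 -0.011  0.002]
```

View pics/w9.png

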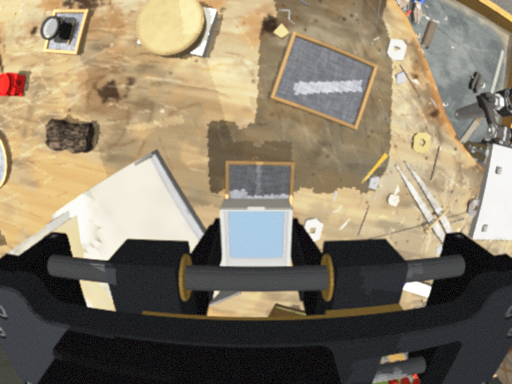

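{"name": "servo_tool", "arguments": {"steps": "0 2.5 6.7 0.022 -0.011 0 35; 20 0 0 0 0 0 35; 25 0 0 0 0 0 35; 20 0 0 0 0 0 35; 14 0 0 0 0 0 35; 0 0 0 0 0 0 35; 0 0 0 0 0 0 35; 0 0 0 0 0 0 35"}}

```text
t: 16.75
eef_pos: [584.5, 255.5, 38.0]
tcp_rot: [-0.534, 1.568, -0.378]
ft_force: [-0.3, 0.1, 0.2]
opening: 0.437
```

Run:
```python
from h import *
go(581.4,254,16.4,100.1)
p,d=read_camera("wrist");c=get_calibration("wrist");np.savez("w10.npz",p=p,d=d,**c);cv2.imwrite("pics/w10.png",cv2.resize(p[120:260,180:330],None,fx=5,fy=4.2,interpolation=cv2.INTER_CUBIC))
```

```text
now [584.52  255.493  37.994] jaw deg 98.95216289759564 shift [21.587 -0.955 -3.372] rot [-0.02   0.003  0.002]
```

View pics/w10.png

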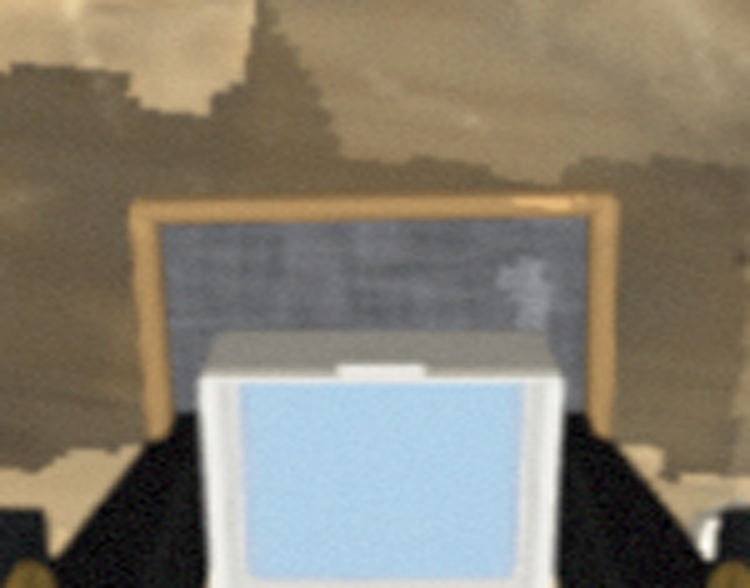

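Run:
```python
from h import *
np.set_printoptions(precision=1,suppress=True)
w=np.load("w10.npz");c=dict(mtx=w["mtx"],R=w["R"],t=w["t"])
f=lambda L,z: onplane("wrist",(np.array(L,float)+.5)/[5,4.2]-.5+[180,120],z,c)[:,:2]
def ctr(O,h):
    e=(O[1]-O[0])/np.linalg.norm(O[1]-O[0]); return O.mean(0)+h*np.array([e[1],-e[0]]),np.linalg.norm(O[1]-O[0]),np.degrees(np.arctan2(e[1],e[0]))
print(ctr(f([(133,203),(617,200)],9),34), ctr(f([(200,377),(562,377)],47.6),22))
```

```text
(array([581.1, 253.9]), np.float64(66.56532423322795), np.float64(99.32311115350902)) (array([585.7, 255.3]), np.float64(41.56970017041551), np.float64(98.9213964824095))
```

{"name": "servo_tool", "arguments": {"steps": "0 -1 -4.2 0 0.003 0 35; 0 0 0 0 0 0 35; 10 0 0 0 0 0 35; 7 0 0 0 0 0 35; 2 0 0 0 0 0 35; 0 0 0 0 0 0 35; 0 0 0 0 0 0 35; 0 0 0 0 0 0 35"}}

```text
t: 17.6
eef_pos: [581.0, 253.9, 19.2]
tcp_rot: [-0.406, 1.568, -0.25]
ft_force: [-0.8, -0.0, -1.1]
opening: 0.437
```

Run:
```python
from h import *
go(580.4,253.5,16.4,100.1);print(sensors.state()["ft_force"])
```

```text
now [581.025 253.914  19.248] jaw deg 98.91081965892246 shift [ 2.847 -0.309 -0.688] rot [-0.021  0.003  0.001]
[-0.827 -0.003 -1.096]
```

{"name": "servo_tool", "arguments": {"steps": "1.5 0 -0.7 0 0 0 35; 1 0 0 0 0 0 35; 0.7 0 0 0 0 0 35; 0.3 0 0 0 0 0 35; 0 0 0 0 0 0 35; 0 0 0 0 0 0 35; 0 0 0 0 0 0 35; 0 0 0 0 0 0 35"}}

```text
t: 18.4
eef_pos: [580.5, 253.9, 16.1]
tcp_rot: [-0.271, 1.567, -0.115]
ft_force: [0.5, 0.4, -0.5]
opening: 0.44
```

Run:
```python
from h import *
go(580.4,253.5,16.4,100.1);print(sensors.state()["ft_force"])
```

```text
now [580.543 253.919  16.06 ] jaw deg 98.91501763817661 shift [-0.341 -0.393 -0.205] rot [-0.021  0.003  0.001]
[ 0.462  0.356 -0.515]
```

{"name": "servo_tool", "arguments": {"steps": "0.5 0 0 0 0 0 35; 0 0 0 0 0 0 50; 0 0 0 0 0 0 58; 0 0 0 0 0 0 58; 0 0 0 0 0 0 58; -8 0 0 0 0 0 58; -25 0 0 0 0 0 58; -40 0 0 0 0 0 70"}}

```text
t: 19.2
eef_pos: [578.2, 253.1, 86.7]
tcp_rot: [-2.724, 1.565, -2.568]
ft_force: [0.5, 0.4, 0.0]
opening: 0.652
```

Run:
```python
from h import *
go(437,145,130,85)
p,d=read_camera("scene");cv2.imwrite("pics/s11.png",cv2.resize(p[130:270,130:330],None,fx=4,fy=4))
p,d=read_camera("wrist");c=get_calibration("wrist");np.savez("w11.npz",p=p,d=d,**c);cv2.imwrite("pics/w11.png",p)
```

```text
now [578.168 253.132  86.717] jaw deg 98.9037420388262 shift [ -42.279  -85.078 -156.424] rot [ 0.243 -0.005  0.003]
```

View pics/s11.png

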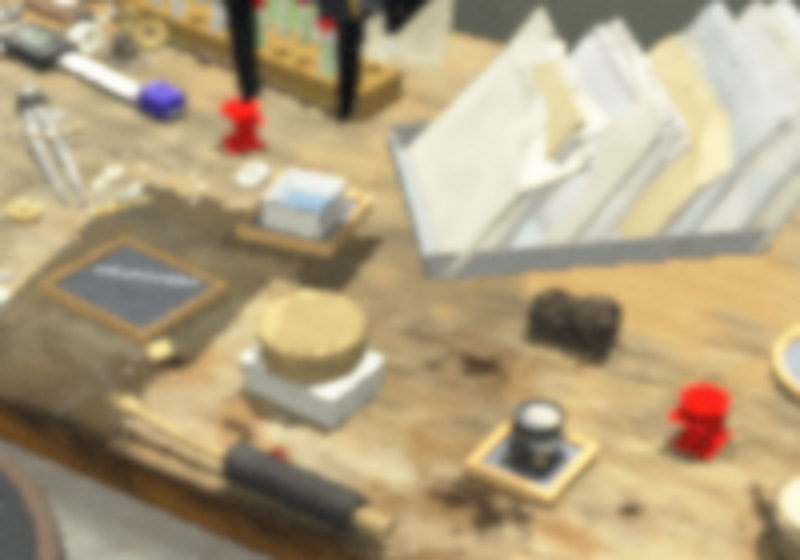

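View pics/w11.png

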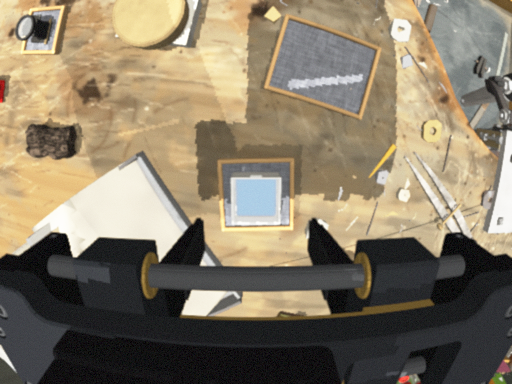

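The stone box lies flat in the square tray, with the tray at (257,194) and the box at (257,198). Now the tin.

{"name": "servo_tool", "arguments": {"steps": "-30 -5 -15 0 0 0 95; -10 -20 -40 0 0 0 95; 0 -20 -40 0 0 0 95; 0 -20 -40 0 0 0 95; 0 -20 -37 0.12 0 0 95; 0 -10 -5 0.05 0 0 95; 0 0 0 0 0 0 95; 0 0 0 0 0 0 95"}}

```text
t: 20.1
eef_pos: [414.5, 130.3, 133.8]
tcp_rot: [0.166, 1.559, 0.147]
ft_force: [-0.8, -0.5, -0.6]
opening: 0.999
```

```bash
cat >> h.py <<'E'
def snap(name,tag,crop=None,fx=1):
    c=get_calibration(name);p,d=read_camera(name);np.savez(tag+".npz",p=p,d=d,**c)
    if crop: u0,v0,u1,v1=crop;p=cv2.resize(p[v0:v1,u0:u1],None,fx=fx,fy=fx,interpolation=cv2.INTER_CUBIC)
    cv2.imwrite(f"pics/{tag}.png",p)
E
python3 - <<'E'
from h import *
go(437,145.5,90,90)
snap("wrist","w12")
E
```

```text
now [414.519 130.341 133.805] jaw deg 88.95560706933531 shift [44.09  15.482 21.691] rot [-0.018  0.012 -0.002]
```

View pics/w12.png

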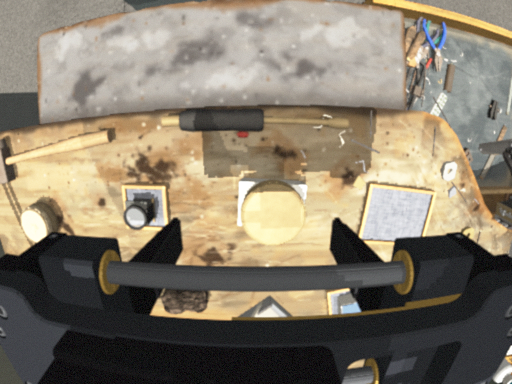

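Run:
```python
from h import *
np.set_printoptions(precision=1,suppress=True)
w=np.load("w12.npz");c=dict(mtx=w["mtx"],R=w["R"],t=w["t"]);p=w["p"]
hsv=cv2.cvtColor(p,cv2.COLOR_BGR2HSV)
print(hsv[213,273],hsv[200,260],hsv[235,273],hsv[213,320])
P=onplane("wrist",[(242,213),(305,213),(273.5,244),(273.5,182)],46,c);print(P, (P[0]+P[1])/2,(P[2]+P[3])/2)
C=onplane("wrist",[(238.5,178),(307,181.5)],23,c);print(C,C.mean(0))
cv2.imwrite("pics/w12c.png",cv2.resize(p[160:260,225:325],None,fx=6,fy=6,interpolation=cv2.INTER_CUBIC))
```

```text
[ 24  77 249] [ 26  63 254] [ 27  57 254] [ 23  72 230]
[[431.7 116.9  46. ]
 [433.1 175.4  46. ]
 [464.3 146.   46. ]
 [402.8 146.   46. ]] [432.4 146.2  46. ] [433.5 146.   46. ]
[[404.1 113.4  23. ]
 [408.9 180.4  23. ]] [406.5 146.9  23. ]
```

View pics/w12c.png

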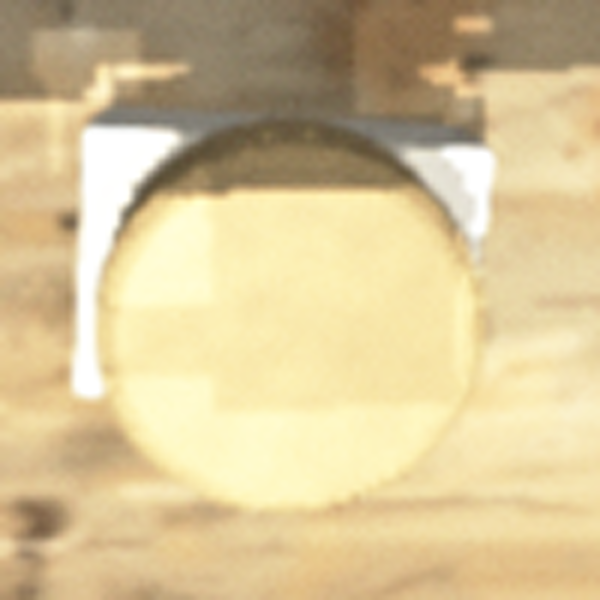

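{"name": "servo_tool", "arguments": {"steps": "0 16 19.5 0 0.012 0 95; 20 0 0 0 0 0 95; 20 0 0 0 0 0 95; 0 0 0 0 0 0 95; 0 0 0 0 0 0 95; 0 0 0 0 0 0 95; 0 0 0 0 0 0 95; 0 0 0 0 0 0 95"}}

```text
t: 20.95
eef_pos: [441.6, 150.9, 94.1]
tcp_rot: [0.601, 1.565, 0.593]
ft_force: [-0.8, 0.7, 0.2]
opening: 0.999
```

Run:
```python
from h import *
go(434.5,146.3,33,89)
snap("wrist","w13")
c=get_calibration("wrist")
a=np.linspace(0,2*np.pi,60);p=cv2.imread("pics/w13.png")
q=proj("wrist",np.c_[434.5+31*np.cos(a),146.3+31*np.sin(a),0*a+46],c)
cv2.polylines(p,[np.round(q).astype(np.int32)],True,(0,0,255),1);cv2.imwrite("pics/w13.png",cv2.resize(p[130:290,150:360],None,fx=3.5,fy=3.5))
```

```text
now [441.609 150.89   94.061] jaw deg 89.53833957300702 shift [61.013 -4.838 -7.35 ] rot [ 0.009  0.005 -0.003]
```

View pics/w13.png

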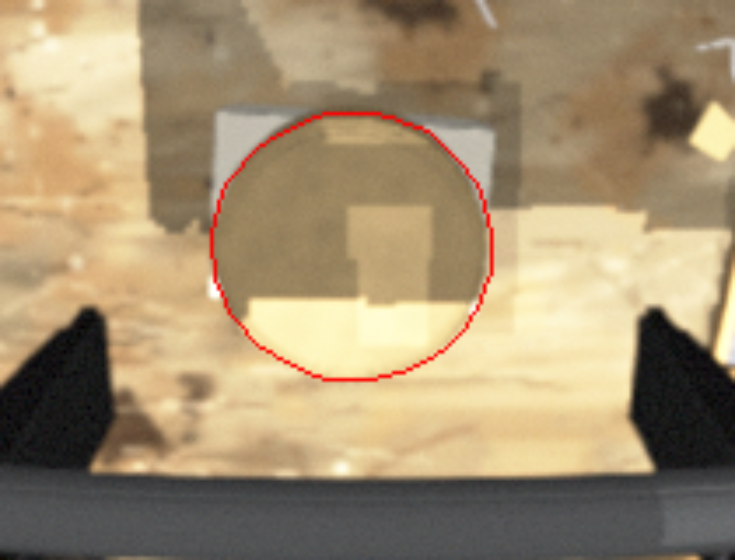

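The drawn circle (434.5,146.3) lies right on the tin. I'll correct and go down.

{"name": "servo_tool", "arguments": {"steps": "0 -4.5 -6.5 0 0.005 0 95; 0 0 0 0 0 0 95; 20 0 0 0 0 0 95; 20 0 0 0 0 0 95; 15 0 0 0 0 0 95; 0 0 0 0 0 0 95; 0 0 0 0 0 0 95; 0 0 0 0 0 0 95"}}

```text
t: 21.8
eef_pos: [435.1, 145.7, 40.1]
tcp_rot: [0.891, 1.566, 0.881]
ft_force: [-0.3, 0.6, 0.8]
opening: 1.001
```

Run:
```python
from h import *
go(434.5,146.3,33,89)
```

```text
now [435.107 145.671  40.051] jaw deg 89.48071105353733 shift [ 7.051  0.596 -0.635] rot [ 0.008  0.003 -0.004]
```

{"name": "servo_tool", "arguments": {"steps": "5 0.6 0 0 0 0 95; 2.5 0 0 0 0 0 95; 0.7 0 0 0 0 0 95; 0 0 0 0 0 0 55; 0 0 0 0 0 0 55; 0 0 0 0 0 0 55; 0 0 0 0 0 0 55; 0 0 0 0 0 0 55"}}

```text
t: 22.6
eef_pos: [436.0, 146.6, 33.0]
tcp_rot: [0.613, 1.563, 0.604]
ft_force: [-0.4, 0.2, -0.2]
opening: 0.637
```

{"name": "servo_tool", "arguments": {"steps": "0 0 0 0 0 0 55; 0 0 0 0 0 0 55; 0 0 0 0 0 0 55; -5 0 0 0 0 0 55; -15 0 0 0 0 0 55; -25 0 0 0 0 0 55; -25 0 0 0 0 0 55; 0 0 0 0 0 0 55"}}

```text
t: 23.4
eef_pos: [435.0, 146.1, 105.8]
tcp_rot: [0.788, 1.565, 0.779]
ft_force: [0.1, 0.2, -1.7]
opening: 0.628
```

Run:
```python
from h import *
go(604,-111.5,100,89)
print(sensors.state()["opening"]*95.1, sensors.state()["joints"])
snap("scene","s14",(130,130,330,270),4)
snap("wrist","w14")
```

```text
now [434.966 146.091 105.799] jaw deg 89.48052630883767 shift [   5.45  -256.069  171.342] rot [ 0.008  0.004 -0.004]
59.73870893204578 [ 0.178  0.422  2.075  0.005  0.64  -1.388]
```

View pics/s14.png

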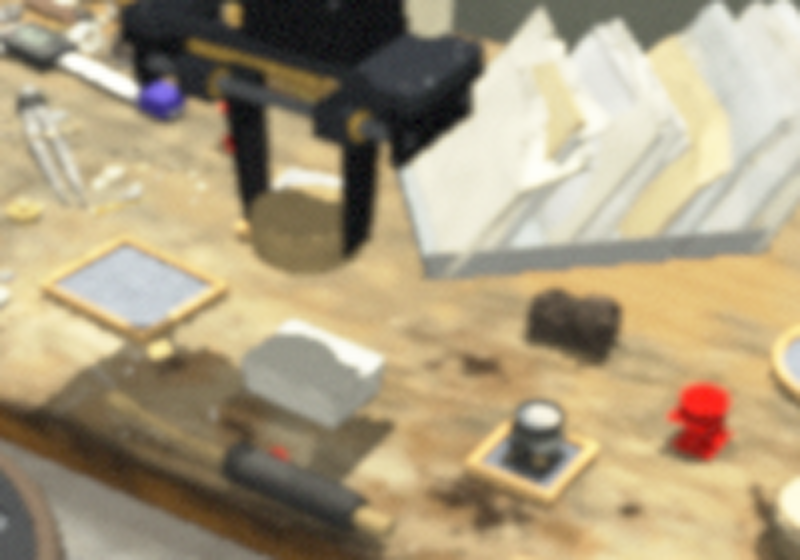

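View pics/w14.png

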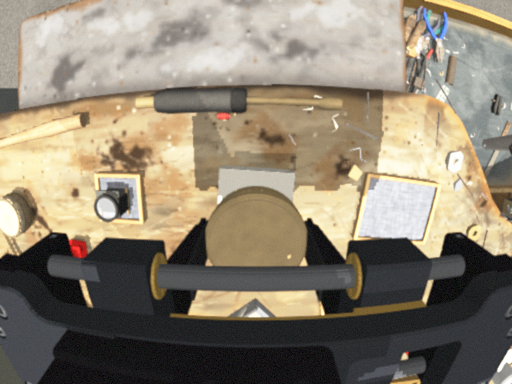

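The tin is held level and the white box has stayed where it was. I'm moving to the round tray.

{"name": "servo_tool", "arguments": {"steps": "0 -30 20 0 0 0 55; 0 -37 25 0 0 0 55; 0 -37 25 0 0 0 55; 0 -37 25 0 0 0 55; 0 -37 25 0 0 0 55; 0 -37 25 0 0 0 55; 0 -30 20 0 0 0 55; 0 0 0 0 0 0 55"}}

```text
t: 24.3
eef_pos: [598.8, -109.8, 91.3]
tcp_rot: [2.739, 1.558, 2.733]
ft_force: [0.0, -0.0, -1.5]
opening: 0.623
```

{"name": "servo_tool", "arguments": {"steps": "0 0 0 0 0 0 55; 0 0 0 0 0 0 55; 0 0 0 0 0 0 55; 0 0 0 0 0 0 55; 0 0 0 0 0 0 55; 0 0 0 0 0 0 55; 0 0 0 0 0 0 55; 0 0 0 0 0 0 55"}}

```text
t: 25.1
eef_pos: [595.9, -105.9, 88.5]
tcp_rot: [2.761, 1.552, 2.758]
ft_force: [0.0, 0.6, 0.0]
opening: 0.621
```

Run:
```python
from h import *
go(604.5,-110.5,50,89)
print(sensors.state()["opening"]*95.1)
snap("wrist","w15")
```

```text
now [ 595.933 -105.926   88.463] jaw deg 89.83964463780967 shift [38.269 -4.826  9.267] rot [ 0.015 -0.018 -0.007]
59.04427382533013
```

View pics/w15.png

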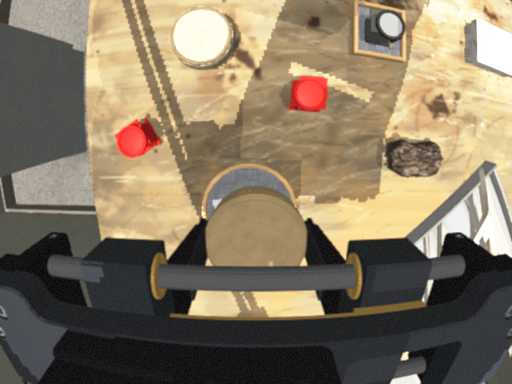

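Run:
```python
from h import *
w=np.load("w15.npz");p=w["p"]
cv2.imwrite("pics/w15c.png",cv2.resize(p[150:250,190:310],None,fx=6,fy=6,interpolation=cv2.INTER_CUBIC))
w=np.load("top0.npz");p=w["p"]
cv2.imwrite("pics/top0r.png",cv2.resize(p[140:190,310:365],None,fx=10,fy=10,interpolation=cv2.INTER_CUBIC))
```

```text
(no output)
```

View pics/w15c.png

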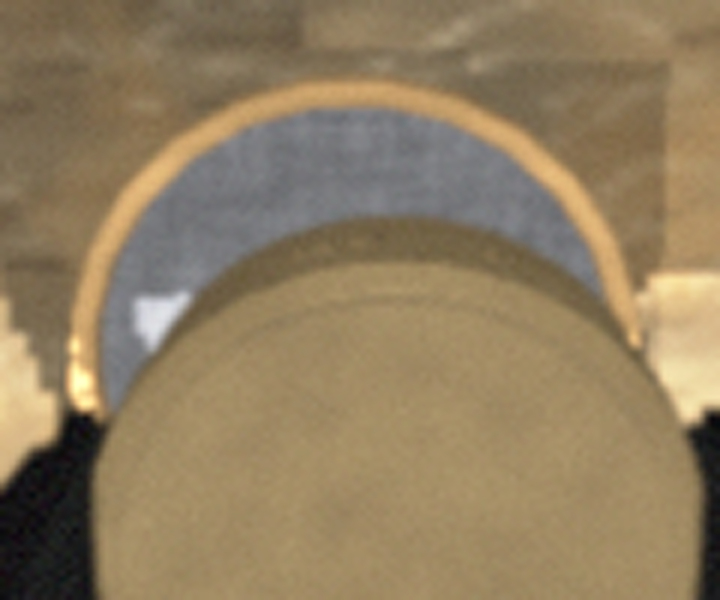

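View pics/top0r.png

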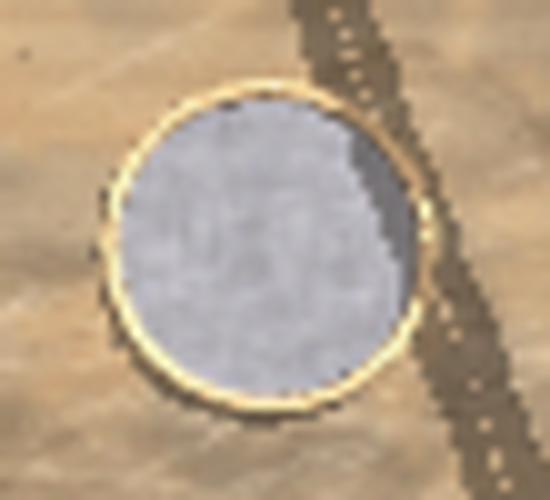

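Run:
```python
from h import *
from scipy.optimize import least_squares
np.set_printoptions(precision=1,suppress=True)
w=np.load("w15.npz");c=dict(mtx=w["mtx"],R=w["R"],t=w["t"])
f=lambda L,z: onplane("wrist",(np.array(L,float)+.5)/6-.5+[190,150],z,c)[:,:2]
def fit(P,r=None):
    if r: s=least_squares(lambda q:np.hypot(*(P-q).T)-r,P.mean(0))
    else: s=least_squares(lambda q:np.hypot(*(P-q[:2]).T)-q[2],[*P.mean(0),40])
    return s.x,np.abs(s.fun).max()
A=f([(70,370),(85,280),(130,190),(220,115),(350,82),(460,105),(545,165),(600,235),(638,330)],9);print("tray",fit(A,43),fit(A))
for z in (98,101,104):
  T=f([(95,480),(130,405),(200,330),(300,275),(395,262),(500,280),(590,335),(660,420),(697,480)],z);print(z,"tin",fit(T,31),fit(T))
t=np.load("top0.npz"); g=lambda L:onplane("top",(np.array(L,float)+.5)/10-.5+[310,140],9)[:,:2]
print("top",fit(g([(103,250),(130,160),(270,77),(370,115),(432,225),(400,345),(270,412),(150,350)])))
```

```text
tray (array([ 606.9, -112.5]), np.float64(1.0406374521833328)) (array([ 605.6, -112.6,   42. ]), np.float64(0.6744755952212458))
98 tin (array([ 597. , -106.9]), np.float64(0.7995794957181772)) (array([ 596.4, -106.9,   30.5]), np.float64(0.6295082423872955))
101 tin (array([ 596.4, -106.9]), np.float64(0.9676391701373426)) (array([ 595. , -106.9,   29.9]), np.float64(0.6178307749874037))
104 tin (array([ 595.7, -106.9]), np.float64(1.1223154126840704)) (array([ 593.6, -106.9,   29.4]), np.float64(0.6061533078872223))
top (array([ 607.2, -112.5,   42.2]), np.float64(1.0220392555869324))
```

{"name": "servo_tool", "arguments": {"steps": "0 -5.5 10 0.01 -0.018 -0.005 55; 0 0 0 0 0 0 55; 15 0 0 0 0 0 55; 15 0 0 0 0 0 55; 12 0 0 0 0 0 55; 0 0 0 0 0 0 55; 0 0 0 0 0 0 55; 0 0 0 0 0 0 55"}}

```text
t: 25.95
eef_pos: [607.6, -112.6, 44.1]
tcp_rot: [0.513, 1.568, 0.498]
ft_force: [-1.0, -1.0, -0.6]
opening: 0.619
```

Run:
```python
from h import *
go(606.3,-111.5,14,89)
print(sensors.state()["opening"]*95.1)
snap("wrist","w16",(190,150,310,250),6)
```

```text
now [ 607.627 -112.584   44.065] jaw deg 89.1651916674355 shift [30.063  1.023 -1.417] rot [ 0.003  0.002 -0.001]
58.88599032742318
```

View pics/w16.png

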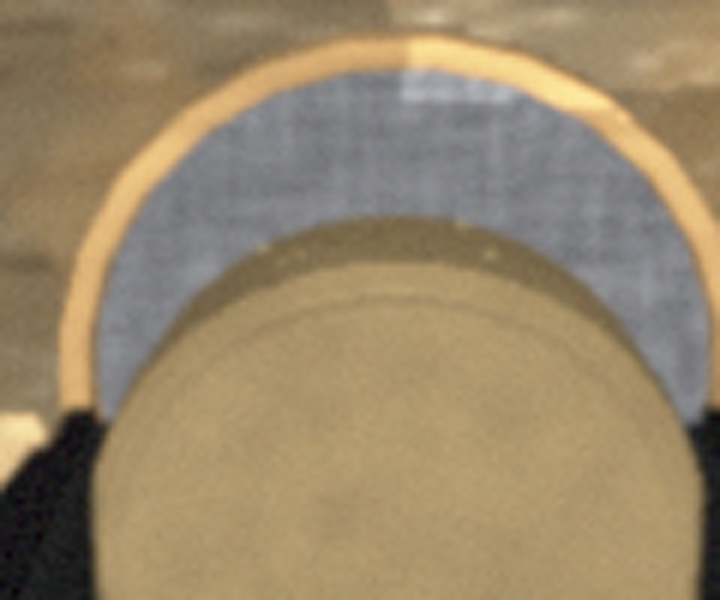

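{"name": "servo_tool", "arguments": {"steps": "10 1 -1 0 0 0 55; 10 0 0 0 0 0 55; 4 0 0 0 0 0 55; 2 0 0 0 0 0 55; 0 0 0 0 0 0 55; 0 0 0 0 0 0 55; 0 0 0 0 0 0 55; 0 0 0 0 0 0 55"}}

```text
t: 26.8
eef_pos: [607.2, -111.6, 16.9]
tcp_rot: [0.195, 1.566, 0.181]
ft_force: [0.1, 0.9, 0.2]
opening: 0.628
```

Run:
```python
from h import *
go(606.3,-111.5,14,89);print(sensors.state()["ft_force"],sensors.state()["opening"])
```

```text
now [ 607.212 -111.558   16.867] jaw deg 89.17101294600249 shift [ 2.863  0.042 -0.926] rot [ 0.003  0.004 -0.001]
[0.129 0.933 0.152] 0.6281694111575682
```

{"name": "servo_tool", "arguments": {"steps": "1.2 0 -0.7 0 0 0 55; 0.8 0 0 0 0 0 55; 0.5 0 0 0 0 0 55; 0 0 0 0 0 0 55; 0 0 0 0 0 0 55; 0 0 0 0 0 0 55; 0 0 0 0 0 0 55; 0 0 0 0 0 0 55"}}

```text
t: 27.6
eef_pos: [606.7, -111.6, 14.6]
tcp_rot: [0.133, 1.566, 0.118]
ft_force: [0.0, -0.7, -0.7]
opening: 0.623
```

Run:
```python
from h import *
go(606.3,-111.5,14,89);print(sensors.state()["ft_force"],sensors.state()["opening"])
snap("wrist","w17",(190,150,310,250),6)
```

```text
now [ 606.657 -111.602   14.611] jaw deg 89.16683149820383 shift [ 0.609  0.097 -0.361] rot [ 0.003  0.005 -0.001]
[ 0.039 -0.674 -0.673] 0.6233220417523277
```

View pics/w17.png

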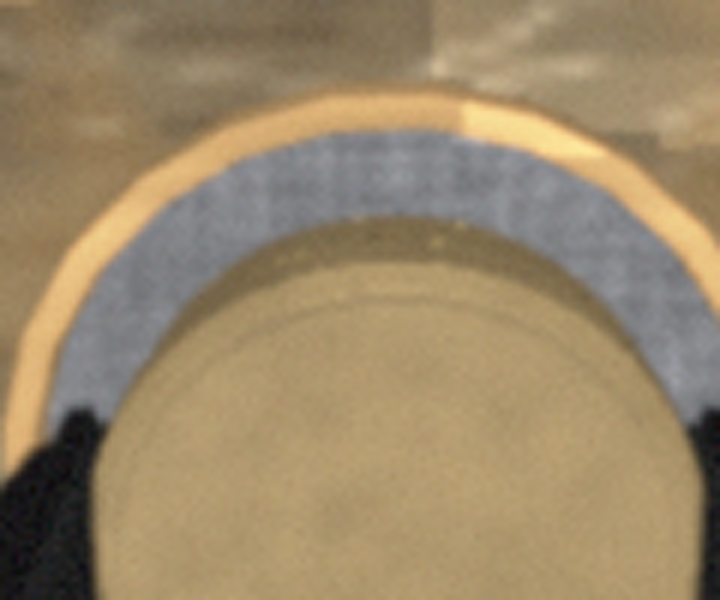

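The tin is centred in the round tray, with an even gap of about 8 mm all round. I'll release it and rise.

{"name": "servo_tool", "arguments": {"steps": "0.4 0 0 0 0 0 55; 0 0 0 0 0 0 65; 0 0 0 0 0 0 72; 0 0 0 0 0 0 75; 0 0 0 0 0 0 75; -8 0 0 0 0 0 75; -25 0 0 0 0 0 75; -40 0 0 0 0 0 85"}}

```text
t: 28.45
eef_pos: [604.2, -111.1, 85.5]
tcp_rot: [2.361, 1.567, 2.347]
ft_force: [-0.4, -0.6, 1.1]
opening: 0.829
```

Run:
```python
from h import *
go(431.5,145.5,120,-4.3)
snap("wrist","w18");snap("scene","s18",(230,150,430,290),4)
```

```text
now [ 604.204 -111.118   85.463] jaw deg 89.16222317145743 shift [ -33.276  254.165 -176.536] rot [-1.51  -0.    -0.005]
```

View pics/w18.png

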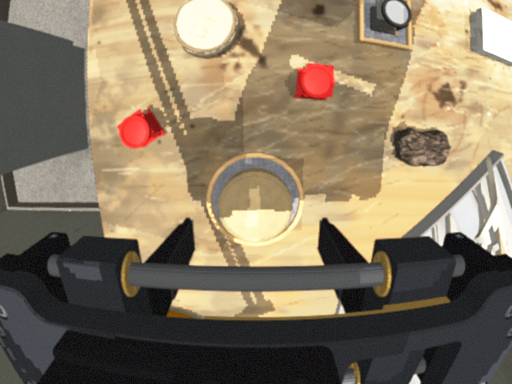

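View pics/s18.png

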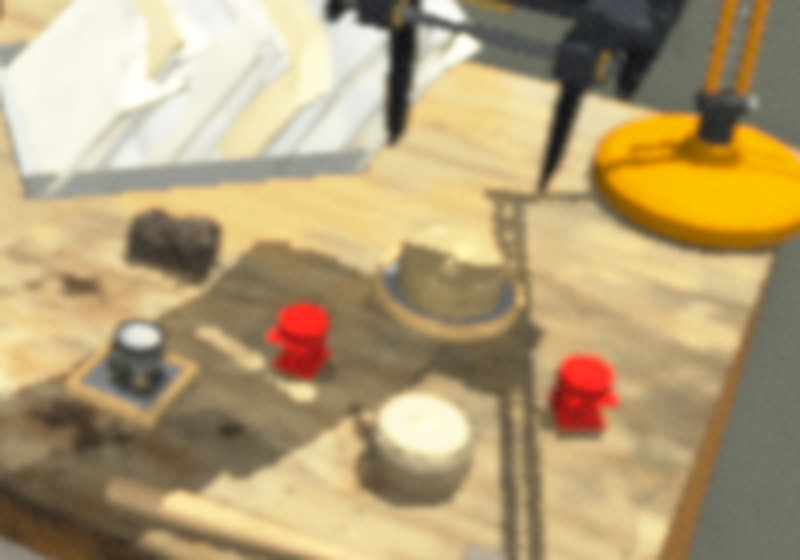

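The tin lies inside the round tray, and nothing else moved. Going back for the white box. I'll turn the wrist by +1.63, because the shorter way would pass the last joint's limit.

{"name": "servo_tool", "arguments": {"steps": "-10 30 -20 0 0 0 95; -10 37 -25 0 0 0 95; -8 37 -25 0 0 0 95; -5 37 -25 0 0 0 95; 0 37 -25 0 0 0 95; 0 37 -25 0 0 0 95; 0 20 -14 0.14 0 0 95; 0 0 0 0.14 0 0 95"}}

```text
t: 29.35
eef_pos: [445.6, 132.2, 125.3]
tcp_rot: [0.241, 1.557, -0.063]
ft_force: [0.5, 0.2, -0.0]
opening: 0.998
```

{"name": "servo_tool", "arguments": {"steps": "0 0 0 0.14 0 0 95; 0 0 0 0.14 0 0 95; 0 0 0 0.14 0 0 95; 0 0 0 0.14 0 0 95; 0 0 0 0.14 0 0 95; 0 0 0 0.14 0 0 95; 0 0 0 0.14 0 0 95; 0 0 0 0.14 0 0 95"}}

```text
t: 30.15
eef_pos: [444.0, 133.8, 126.5]
tcp_rot: [1.436, 1.555, -0.032]
ft_force: [0.6, -0.8, 0.1]
opening: 0.997
```

Run:
```python
from h import *
go(431.5,145.5,80,-4.3);print(sensors.state()["joints"])
```

```text
now [444.048 133.771 126.45 ] jaw deg 5.8726973442391275 shift [ 46.237 -12.02  -13.051] rot [ 0.178  0.001 -0.016]
[ 0.152  0.388  2.051 -0.005  0.687  0.053]
```

{"name": "servo_tool", "arguments": {"steps": "0 -12 -13 0 0 -0.016 95; 0 0 0 0.12 0 0 95; 0 0 0 0.06 0 0 95; 10 0 0 0 0 0 95; 10 0 0 0 0 0 95; 0 0 0 0 0 0 95; 0 0 0 0 0 0 95; 0 0 0 0 0 0 95"}}

```text
t: 30.95
eef_pos: [429.8, 145.5, 104.3]
tcp_rot: [-0.16, 1.568, -1.816]
ft_force: [0.7, -0.3, 0.7]
opening: 1.002
```

Run:
```python
from h import *
go(431.5,145.5,11,-4.3)
snap("wrist","w19")
```

```text
now [429.817 145.549 104.304] jaw deg -4.865323067247838 shift [93.303  1.716 -0.309] rot [-0.01   0.002  0.   ]
```

View pics/w19.png

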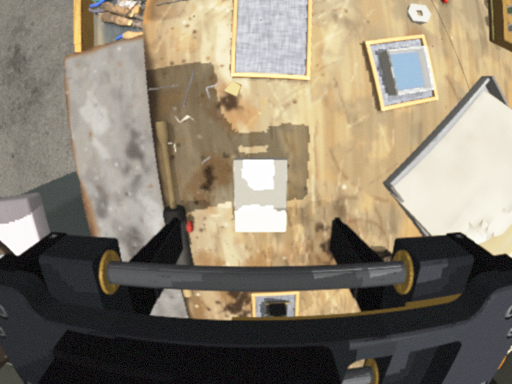

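Run:
```python
from h import *
np.set_printoptions(precision=1,suppress=True)
w=np.load("w19.npz");c=dict(mtx=w["mtx"],R=w["R"],t=w["t"]);p=w["p"]
b=p.astype(int);m=(((b.max(2)-b.min(2))<35)&(b.min(2)>120)).astype(np.uint8);m=cv2.morphologyEx(m,cv2.MORPH_OPEN,np.ones((3,3),np.uint8))
k,lab,st,ce=cv2.connectedComponentsWithStats(m);l=lab[222,260];print(st[l])
cs,_=cv2.findContours((lab==l).astype(np.uint8),0,1);cc=max(cs,key=cv2.contourArea)[:,0]
print(cv2.minAreaRect(onplane("wrist",cc,23,c)[:,:2].astype(np.float32)))
S=onplane("wrist",[(235,160),(288,160),(287,232),(235,233)],23,c)[:,:2];print(S,S.mean(0))
b,g,r=[p[...,i].astype(int) for i in range(3)]
m=cv2.morphologyEx(((b-r)>0).astype(np.uint8),cv2.MORPH_OPEN,np.ones((3,3),np.uint8));k,lab,st,ce=cv2.connectedComponentsWithStats(m)
cv2.imwrite("pics/w19c.png",cv2.resize(p[150:245,215:310],None,fx=6,fy=6,interpolation=cv2.INTER_CUBIC))
```

```text
[ 233  159   55   73 3847]
((432.7170104980469, 145.80206298828125), (66.80464172363281, 46.79142761230469), 84.9999008178711)
[[414.3 180. ]
 [459.6 176.1]
 [454.9 109.3]
 [407.1 112.5]] [434.  144.5]
```

View pics/w19c.png

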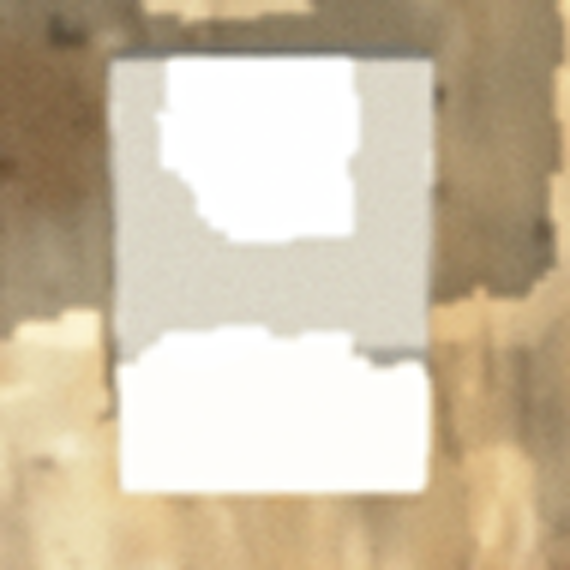

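{"name": "servo_tool", "arguments": {"steps": "0 3 0 0 0 0 95; 20 0 0 0 0 0 95; 25 0 0 0 0 0 95; 25 0 0 0 0 0 95; 15 0 0 0 0 0 95; 0 0 0 0 0 0 95; 0 0 0 0 0 0 95; 0 0 0 0 0 0 95"}}

```text
t: 31.8
eef_pos: [436.9, 145.5, 19.4]
tcp_rot: [1.527, 1.564, -0.128]
ft_force: [-0.4, -0.6, 0.3]
opening: 0.997
```

Run:
```python
from h import *
go(432.7,145.8,11,-5)
```

```text
now [436.931 145.454  19.36 ] jaw deg -4.808679810404867 shift [ 8.33  -4.304  0.007] rot [ 0.003  0.    -0.007]
```

{"name": "servo_tool", "arguments": {"steps": "5 -4 0 0 0 -0.006 95; 3 0 0 0 0 0 95; 0.8 0 0 0 0 0 95; 0 0 0 0 0 0 95; 0 0 0 0 0 0 40; 0 0 0 0 0 0 40; 0 0 0 0 0 0 40; 0 0 0 0 0 0 40"}}

```text
t: 32.6
eef_pos: [433.8, 146.1, 12.1]
tcp_rot: [1.745, 1.566, 0.091]
ft_force: [-0.1, -0.3, -0.2]
opening: 0.722
```

{"name": "servo_tool", "arguments": {"steps": "0 0 0 0 0 0 40; 0 0 0 0 0 0 40; 0 0 0 0 0 0 40; -5 0 0 0 0 0 40; -15 0 0 0 0 0 40; -25 0 0 0 0 0 40; -25 0 0 0 0 0 40; 0 0 0 0 0 0 40"}}

```text
t: 33.4
eef_pos: [432.8, 145.9, 84.8]
tcp_rot: [1.626, 1.569, -0.029]
ft_force: [0.8, 0.1, -1.5]
opening: 0.501
```

Run:
```python
from h import *
go(456.6,293.5,80,-7)
print(sensors.state()["opening"]*95.1)
snap("scene","s20",(130,130,330,270),4);snap("wrist","w20")
```

```text
now [432.839 145.912  84.754] jaw deg -4.7982532112934955 shift [   4.794   11.322 -149.057] rot [ 0.038 -0.    -0.002]
47.61569018173496
```

View pics/s20.png

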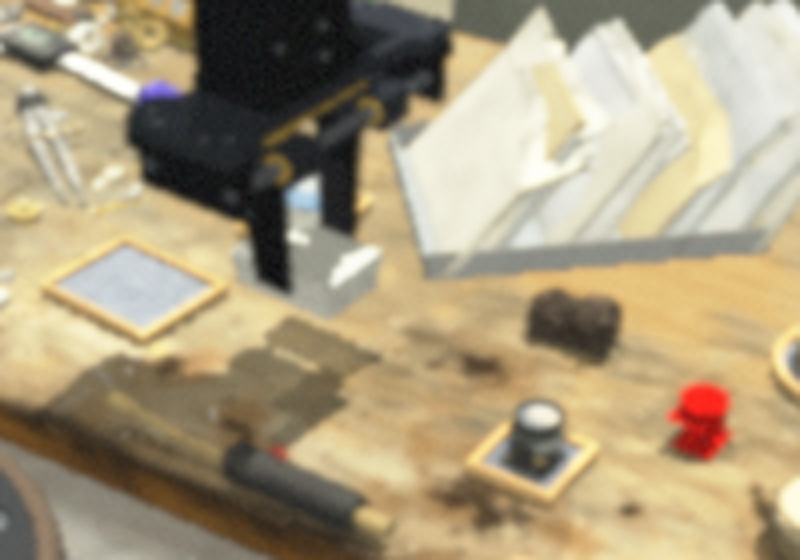

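View pics/w20.png

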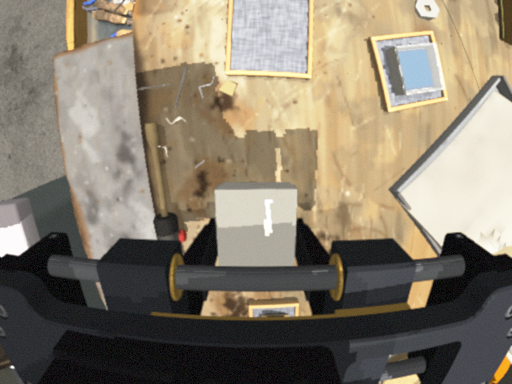

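{"name": "servo_tool", "arguments": {"steps": "0 3 -35 0 0 0 40; 0 3 -38 0 0 0 40; 0 3 -38 0.02 0 0 40; 0 2 -35 0.018 0 0 40; 0 0 0 0 0 0 40; 0 0 0 0 0 0 40; 0 0 0 0 0 0 40; 0 0 0 0 0 0 40"}}

```text
t: 34.3
eef_pos: [453.3, 292.4, 73.8]
tcp_rot: [-1.014, 1.557, -2.711]
ft_force: [0.8, -0.3, -1.1]
opening: 0.5
```

Run:
```python
from h import *
go(456.6,293.5,45,-7)
print(sensors.state()["opening"]*95.1)
snap("wrist","w21")
```

```text
now [453.328 292.41   73.835] jaw deg -7.23502259086541 shift [28.785  3.447 -1.704] rot [-0.004  0.007  0.012]
47.53780278004216
```

View pics/w21.png

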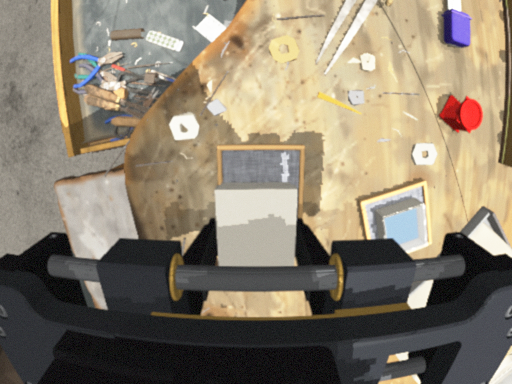

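{"name": "servo_tool", "arguments": {"steps": "0 3.4 -1.5 0 0.007 0.012 40; 0 0 0 0 0 0 40; 15 0 0 0 0 0 40; 15 0 0 0 0 0 40; 3 0 0 0 0 0 40; 0 0 0 0 0 0 40; 0 0 0 0 0 0 40; 0 0 0 0 0 0 40"}}

```text
t: 35.15
eef_pos: [458.9, 291.5, 42.2]
tcp_rot: [2.035, 1.566, 0.334]
ft_force: [-0.3, -0.1, -0.3]
opening: 0.496
```

Run:
```python
from h import *
go(456.6,293.5,16,-7)
snap("wrist","w22",(190,120,330,260),4)
```

```text
now [458.869 291.469  42.214] jaw deg -7.457226705215105 shift [26.207 -2.63  -1.661] rot [-0.008 -0.002 -0.004]
```

View pics/w22.png

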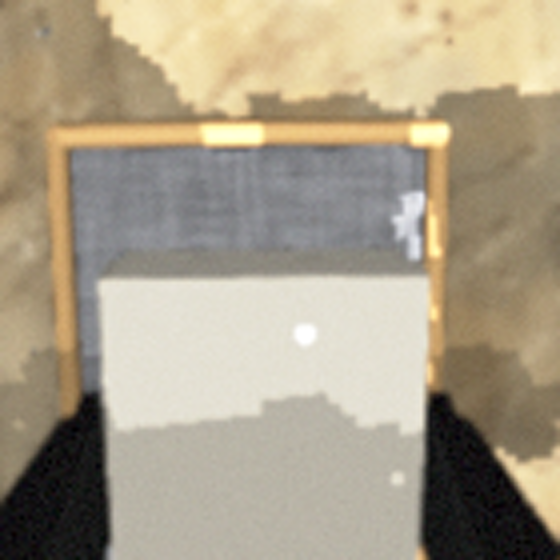

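Run:
```python
from h import *
np.set_printoptions(precision=1,suppress=True)
w=np.load("w22.npz");c=dict(mtx=w["mtx"],R=w["R"],t=w["t"])
f=lambda L,z: onplane("wrist",(np.array(L,float)+.5)/4-.5+[190,120],z,c)[:,:2]
def ctr(O,h):
    e=(O[1]-O[0])/np.linalg.norm(O[1]-O[0]); return O.mean(0)+h*np.array([e[1],-e[0]]),np.linalg.norm(O[1]-O[0]),np.degrees(np.arctan2(e[1],e[0]))
t=ctr(f([(47,128),(450,122)],9),45.5);b=ctr(f([(98,279),(428,276)],53),33.5);print(t,b)
p,R=tool();d=np.r_[t[0]-b[0],0];print("tool shift",R.T@d)
```

```text
(array([456.5, 294.3]), np.float64(69.9896851114112), np.float64(-6.774916692910615)) (array([458.1, 290.5]), np.float64(46.09408474049607), np.float64(-7.060614083398405))
tool shift [-0.  -2.1 -3.5]
```

{"name": "servo_tool", "arguments": {"steps": "0 -2.2 -3 0 0 0 40; 0 0 0 0 0 0 40; 10 0 0 0 0 0 40; 10 0 0 0 0 0 40; 3 0 0 0 0 0 40; 0 0 0 0 0 0 40; 0 0 0 0 0 0 40; 0 0 0 0 0 0 40"}}

```text
t: 36.0
eef_pos: [457.1, 295.3, 17.4]
tcp_rot: [2.05, 1.565, 0.35]
ft_force: [0.3, 0.2, -1.0]
opening: 0.498
```

Run:
```python
from h import *
go(457,294.5,16,-7);print(sensors.state()["ft_force"])
```

```text
now [457.06  295.264  17.369] jaw deg -7.442346141124592 shift [1.367 0.033 0.769] rot [-0.008 -0.002 -0.005]
[ 0.302  0.222 -1.031]
```

{"name": "servo_tool", "arguments": {"steps": "1 0 0.5 0 0 0 40; 0.6 0 0 0 0 0 40; 0.4 0 0 0 0 0 40; 0 0 0 0 0 0 40; 0 0 0 0 0 0 40; 0 0 0 0 0 0 40; 0 0 0 0 0 0 40; 0 0 0 0 0 0 40"}}

```text
t: 36.8
eef_pos: [457.4, 294.8, 16.3]
tcp_rot: [2.074, 1.564, 0.373]
ft_force: [0.5, -0.7, -1.6]
opening: 0.502
```

Run:
```python
from h import *
go(457,294.5,16,-7);print(sensors.state()["ft_force"])
snap("wrist","w23",(190,120,330,260),4)
```

```text
now [457.417 294.841  16.34 ] jaw deg -7.449809704397308 shift [ 0.337 -0.371  0.393] rot [-0.008 -0.003 -0.006]
[ 0.472 -0.659 -1.621]
```

View pics/w23.png

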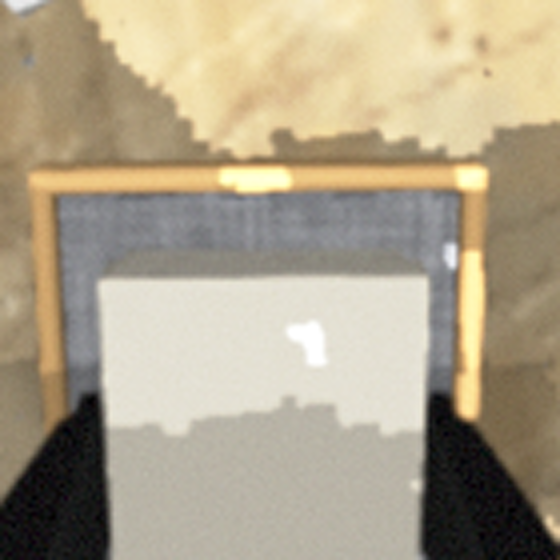

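The box sits inside the rim with margin on each side. I'll release it and lift away.

{"name": "servo_tool", "arguments": {"steps": "0.5 0 0 0 0 0 40; 0 0 0 0 0 0 52; 0 0 0 0 0 0 60; 0 0 0 0 0 0 62; 0 0 0 0 0 0 62; -8 0 0 0 0 0 62; -25 0 0 0 0 0 62; -40 0 0 0 0 0 80"}}

```text
t: 37.65
eef_pos: [455.1, 293.7, 87.6]
tcp_rot: [-0.632, 1.569, -2.333]
ft_force: [0.3, 0.8, 1.4]
opening: 0.696
```

{"name": "servo_tool", "arguments": {"steps": "-40 0 0 0 0 0 95; -40 0 20 0 0 0 95; 0 0 20 0 0 0 95; 0 0 0 0 0 0 95; 0 0 0 0 0 0 95; 0 0 0 0 0 0 95; 0 0 0 0 0 0 95; 0 0 0 0 0 0 95"}}

```text
t: 38.45
eef_pos: [450.7, 255.1, 177.2]
tcp_rot: [2.027, 1.564, 0.327]
ft_force: [-0.6, 0.3, 0.8]
opening: 0.997
```

Run:
```python
from h import *
print(sensors.state()["eef_pos"])
snap("wrist","w24");snap("scene","s24",(120,140,360,280),3.3);snap("top","t24",(150,140,370,260),3.6)
```

```text
[450.65477437 255.142866   177.19048591]
```

View pics/w24.png

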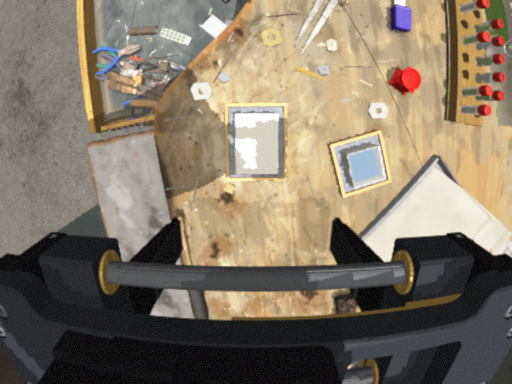

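View pics/s24.png

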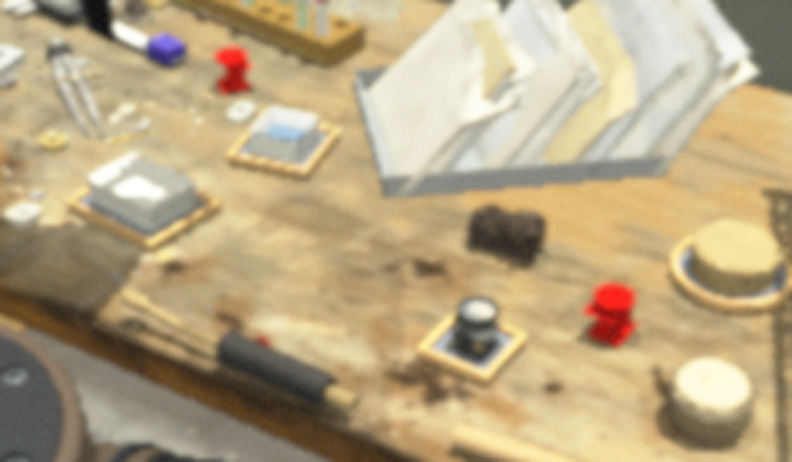

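View pics/t24.png

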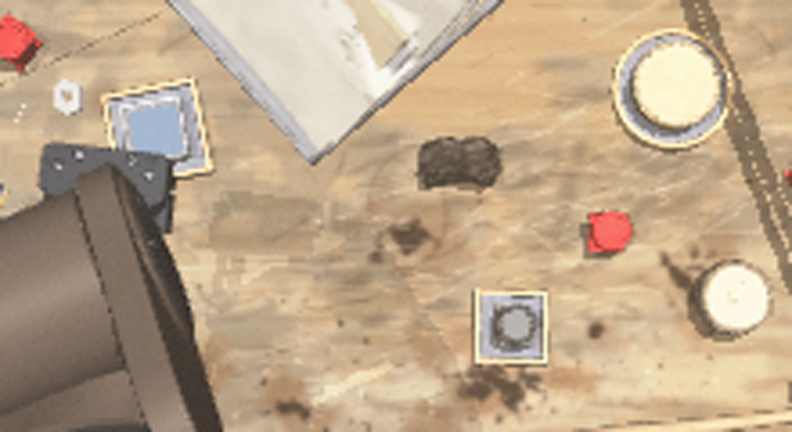

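All four things sit inside their trays, and the pot and charcoal look unmoved. One last height and position check before handing in.

Run:
```python
from h import *
np.set_printoptions(precision=1,suppress=True)
def pts(n):
    w=np.load(n+".npz");c=dict(mtx=w["mtx"],R=w["R"],t=w["t"]);d=w["d"];v,u=np.mgrid[:384,:512];uv=np.c_[u.ravel(),v.ravel()]
    o,r=ray("top" if n[0]=="t" else "wrist",uv,c)
    rc=r@c["R"].T; X=o+r*(d.ravel()/rc[:,2])[:,None]
    return X
for n,nm,xy,rad,h,foot in [("t24","tin",(606.5,-112.5),36,27,62),("t24","loupe",(438.5,6),18,35,28),("w24","stone",(581.3,254),30,26,43),("w24","white",(456.5,294.3),40,27,57),("t24","stone_t",(581.3,254),30,26,43)]:
    X=pts(n);m=(np.hypot(X[:,0]-xy[0],X[:,1]-xy[1])<rad)&(X[:,2]>h-8)&(X[:,2]<h+8);P=X[m]
    A=np.c_[P[:,:2]-P[:,:2].mean(0),np.ones(len(P))];s=np.linalg.lstsq(A,P[:,2],rcond=None)[0]
    print(nm,m.sum(),"top centre",P.mean(0),"offset",(P[:,:2].min(0)+P[:,:2].max(0))/2-xy,"slope",np.round(s[:2],3))
a=np.load("t24.npz")["p"];b=np.load("top0.npz")["p"]
D=cv2.absdiff(a,b).max(2);print("pot diff",D[208:236,340:368].mean(),"charcoal diff",D[175:196,264:292].mean(),"bench diff",D[190:205,250:270].mean())
```

```text
tin 472 top centre [ 606.6 -111.8   26.1] offset [0.7 1. ] slope [0. 0.]
loupe 96 top centre [441.9   4.9  32.5] offset [ 2.6 -1.9] slope [-0. -0.]
stone 1273 top centre [578.6 254.5  25.8] offset [-1.1 -0.3] slope [ 0. -0.]
white 2577 top centre [456.6 294.3  26.6] offset [ 0.1 -0.1] slope [-0.  0.]
stone_t 259 top centre [583.3 252.   25.1] offset [ 1.9 -0.3] slope [-0. -0.]
pot diff 13.625 charcoal diff 11.889455782312925 bench diff 13.326666666666666
```

```bash
python3 -c "
from h import *
print(order.job_done(), sensors.state()['t'])"
```

```text
the job is handed in; nothing more can be done
the job is handed in; nothing more can be done
```

I took the pile apart from the top down: the loupe went into the small tray, the stone box into the larger square one, the brass tin into the round one and the card box lengthwise into the long one. I handed the job in just after 38 s on the robot's clock; no verdict comes back.

- **Position:** in the last depth check each thing was within about 3.5 mm of its tray's centre (limit 12.5 mm).
- **Height and level:** the tops of the tin, stone box and card box were level, at 25–27 mm, as they should be when sitting on the tray floor. The loupe's level surface averaged 32.5 mm against 35 mm for its ring top. I put this down to lower pixels mixed into a small sample, and the scene picture shows it upright inside the rim.
- **Pot and charcoal:** before and after pictures show the flux pot and charcoal changed no more than the bare bench did. The arm was clear of everything.
- **Disagreements:** the top and wrist cameras differed by 2 to 4 mm, so I relied on the wrist view when placing. The tin gripped at about 59–60 mm instead of 62 mm and crept a little while carried, but it landed centred.

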